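# Assemble the two-tier dessert stand and hold it up ready to serve

## Task

Lower the loose wooden tray by its hole over the steel post of the dessert stand, so that it lies flat on the pillar's shoulder and is lined up with the board below, and let go of it while the stand is still on the worktop. Then take the stand by the steel post above the tray, lift it some 12 cm straight up with both desserts still standing on its lower board, and finish while holding it there, level and still. Do not spill the desserts or disturb the other things on the worktop.

Things in the scene. Friction and masses are not known exactly. Their poses are not given: they have to be found in the camera images.
- stand: loose dessert stand, 0.4 kg: dark wooden lower board 116 (x) x 200 (y) mm, top at 16 mm; central round pale pillar 44 mm across with flat top (shoulder) at 80 mm; from it a square steel post, 15 x 15 mm, sides parallel to x and y, rises to a domed tip at 132 mm. Loaded, it balances about the post. Origin: centre of the underside (heights from there), z up
- stand_shoulder (a point): centre of the pillar's flat top, 80 mm above the stand's underside, at the foot of the square post; the tray has to rest here
- stand_post (a point): point on the axis of the square steel post (15 mm wide), 27 mm above the shoulder, where it is to be gripped once the tray (board 6 mm thick) is on; 25 mm below the domed tip
- tray: loose wooden tray, 90 g, lying on the worktop: dark board 110 (x) x 150 (y) x 6 mm with a 28 mm round through hole in its middle, and on each y end an upright pale rail, 10 mm thick, 106 mm long, its top 24 mm above the underside. Origin: centre of the hole at the underside; x along the rails, y from rail to rail, z up. A half turn about z makes no difference
- tray_rail0 (a point): middle of the top edge of the tray's rail at +y (70 mm from the hole's centre, 24 mm above the underside); the rail is 10 mm thick along the tray's y and can be pinched from above, one finger inside and one outside
- tray_rail1 (a point): the same on the rail at -y
- cup_left: loose pleated paper dessert cup with custard, 75 g, 59 mm across and 43 mm high, standing on the stand's lower board at its +y end, about 61 mm from the post's axis. Origin: centre of its underside, z up; must stay where it is
- cup_right: loose pleated paper dessert cup, 59 mm across, 46 mm high, on the lower board at its -y end; otherwise as cup_left
- film_dispenser: cling film dispenser with its lid up, a fixed box 360 mm along world y and 124 mm along world x standing between the robot and the work; up to about 150 mm high, do not touch. Origin: centre of the underside
- kitchen_timer: white kitchen timer, diameter 68 mm, 56 mm high, loose bystander. Origin: centre of the underside
- flour_shaker: steel flour shaker, diameter 69 mm, 106 mm high, loose bystander. Origin: centre of the underside
- squeeze_bottle: dark red squeeze bottle, diameter 59 mm, 172 mm high, loose bystander. Origin: centre of the underside
- masking_tape: roll of masking tape lying flat, diameter 82 mm, 24 mm high, loose bystander. Origin: centre of the underside
Not all that is in view belongs to the job. What is shaped like the cup_right but purple is not meant.

How it is judged:
By the outcome, as a careful person would: the job done as asked, in the order asked, and still so for the second after the job is handed in, while the arm keeps its last pose, push and grip.
It also fails if it takes over 72 s, if anything falls off the work surface, if the arm or the gripper's body presses on something with over 40 N, if the wrist force passes 120 N, or if a joint passes its speed limit or range.

## Robot

A 6-joint arm with a two-finger parallel gripper is mounted at the origin on a cart in front of the work surface, level with it; the furniture and walls round the work are solid. World frame = base frame: x ahead of the robot, y to its left, z up, the work surface at z = 0. Lengths are in m, angles in rad, forces in N, time in s.
With the tool pointing down it reaches from about 0.35 to 0.925 m from the base axis. Payload 6.4 kg.
Tool frame: the origin (TCP) lies on the centre line of the jaws, within the pads' length; the fingertips stand 11 mm ahead of it and the grasp point (between the pads) lies 8 mm behind it (manip.tip_extent is the distance from the TCP to the fingertips, in m); z points along the fingers, y is the direction in which the jaws open and shut (so a half turn about z gives the same grasp; the last joint's range is limited). The gripper opens to 85 mm and grips with 20 to 120 N. Pads are 22 mm wide; open, the fingers measure 114 mm over their backs; the gripper's body (76 mm by 85 mm) begins 54 mm behind the grasp point. The pads swing forward as they close: fully open they stand 13 mm farther back than shut.
Start: joints at [0.957, 0.245, 1.558, -0, 1.339, -0.174], TCP at [0.277, 0.588, 0.242] pointing down, gripper open.
Joint ranges: [-3.13, 3.13], [-1.02, 2.26], [0.13, 2.54], [-0.95, 4.09], [0.21, 2.88], [-2.74, 2.74]. Speed limits (rad/s): [2.57, 2.57, 3.14, 3.14, 3.14, 3.14].

## Interface

Orientations are given as a unit quaternion [x, y, z, w].
In Python, from plant import manip gives the robot as it stands.
- The arm moves only by the tool send_rows, never from a script. Its argument "series" is one flat list of numbers, 7 for each row, row after row: the turn, a rotation vector about the world's x, y, z in units of 5 degrees (1.0 is 5 degrees), then the shift along the world's x, y, z in units of 40 mm (1.0 is 40 mm), then the opening, from 0 (shut) to 1 (fully open). In form: [wx, wy, wz, tx, ty, tz, claw, wx, wy, wz, tx, ty, tz, claw, ...]. A call has 1 to 5 rows; each row is the pose to reach, as a shift and turn from the pose commanded when the call began; what a row does not reach only later rows make up. A row lasts 1/12 s, in which the tool goes at most 41.7 mm and 7.16 degrees, less where a joint would pass 70% of its speed; a pose out of reach is approached as far as the arm can. A call with a gripper value outside its range is refused whole. The fingers move at their own pace and stop on an object; "newtons" is the grip in N (left out, the last holds). Time passes only in rows, so rows that repeat a pose let the fingers close. It gives the time, the measured TCP pose, the force and the opening at its end, in the units of the state.
- manip.get_state(): the state, without advancing time (a new reading comes with each control period).
- manip.snapshot(name): name is "side" or "top"; returns (picture, depth): 480x640x3 uint8, red, green, blue; 480x640 float32, m along the optical axis (not along the pixel's ray), 0 where there is no reading.
- manip.get_calibration(name): a dict with "vfov" (degrees; the focal length in pixels is half the picture's height over the tangent of half this angle, whatever the lens; pixels are square), "cx", "cy" (the principal point, pixels), "distortion" ([k1, k2, p1, p2, k3] as OpenCV has them; the pictures are not rectified), "pose" (4x4, takes a point from camera to world coordinates). Camera axes: x right, y down, z forward; pixel columns grow to the right and rows downward; lengths in m; the calibration is good to about 2 mm. A picture is of the moment at which its call begins. get_calibration takes no time and is no camera call.
- manip.hand_in(): hands the job in, once; it reports no verdict.
Trained networks look in the newest picture that a camera, given by its name, has taken for a name from the list of things; names that differ only in an ending like _2 or _b are one class to them, and where a whole thing is asked for, a point or a joint stands for the part that bears it (a point fixed in the world has none). Each returns a list of dicts, best first, with "p" (0 to 1); they miss things now and then, are a little off and sometimes report something else, mostly with a low value. They report only what shows in the picture. A call takes as long as a camera call. They do not tell look-alikes from the thing itself.
- manip.recognise(name, camera): "extent" ([left, top, right, bottom] in pixels, round what is visible of it).
- manip.cut_out(name, camera): "pixels" (480x640 bool, what is visible of it) and "extent" ([left, top, right, bottom] in pixels, round what is visible of it).
The state is a dict: "clock": time; "joint_pos": joint angles; "joint_velocities": joint speeds; "joint_torque": joint torques, N m; "tool_pos": TCP position; "ee_rot": TCP orientation; "ft_force": force on the tool from outside, world axes, zero at the start; "moment": the same for the moment, N m; "finger_gap": opening from 0.0 (shut) to 1.0 (fully open).
Only numpy, scipy, OpenCV 4.12 (cv2) and the standard library are available. Lean on these libraries where they do the work, as an engineer would, in place of code of your own. Each camera call takes 0.05 s, during which the arm holds its last target.

## Working session

There is one attempt and no reset: what is moved stays moved. The work goes in short steps, Python scripts to look and compute and a tool call to move; the robot and the scene stay as the last step left them, time stands still between calls to the robot, and variables do not carry over. Pictures are saved under pics/ and viewed, and the job is handed in when it is done.

Besides the shell and the picture viewer there is one more tool, called after "Request:" as name(argument=value, ...), one argument or row to a line, values as JSON. send_rows: Moves the arm, as the interface text tells. Its arguments: {"type":"object","properties":{"series":{"type":"array","items":{"type":"number"}},"newtons":{"type":"number"}},"required":["series"]}

```bash
ls; mkdir -p pics; python3 - <<'E'
from plant import manip
import cv2, numpy as np
print(manip.get_state())
for n in ("side","top"):
    c=manip.get_calibration(n); print(n,c)
    p,d=manip.snapshot(n)
    cv2.imwrite(f"pics/{n}0.png",p[:,:,::-1]); np.save(f"{n}0_d.npy",d); np.save(f"{n}0_p.npy",p)
print(manip.tip_extent)
E
```

```text
pics
{'clock': 0.0, 'joint_pos': array([ 9.56945536e-01,  2.45841254e-01,  1.55902123e+00,  1.49640001e-05,
        1.33870236e+00, -1.74137696e-01]), 'joint_velocities': array([-0.00048425, -0.00084663,  0.00032932,  0.00068032,  0.00054709,
       -0.00158548]), 'joint_torque': array([ 2.61470659e-04, -4.29522765e+01, -3.26121068e+01, -1.66222540e-04,
        5.67207142e-03,  8.51003705e-06]), 'tool_pos': array([0.27638948, 0.58771317, 0.24115904]), 'ee_rot': array([ 2.18091207e-01,  9.75927893e-01, -9.07748278e-04, -3.85263493e-04]), 'ft_force': array([-0.2813315 , -0.40090077, -0.10453889]), 'moment': array([-0.03680032,  0.01837429, -0.02989867]), 'finger_gap': 0.995866716861889}
side {'vfov': 44.542603286909994, 'cx': 322.417779966445, 'cy': 236.24858208519933, 'distortion': array([-0.18531374,  0.        ,  0.        ,  0.        ,  0.        ]), 'pose': array([[ 0.99765624, -0.02220013,  0.06472382,  0.36883847],
       [-0.06819781, -0.39967028,  0.91411855, -1.40453124],
       [ 0.00557464, -0.9163901 , -0.40024755,  0.66407682],
       [ 0.        ,  0.        ,  0.        ,  1.        ]])}
top {'vfov': 52.688687773758474, 'cx': 315.0243998550451, 'cy': 244.4380681415954, 'distortion': array([-0.0353455,  0.       ,  0.       ,  0.       ,  0.       ]), 'pose': array([[ 0.01251519, -0.99857316,  0.05191344,  0.39554146],
       [-0.99990476, -0.01219604,  0.00646009, -0.05503781],
       [-0.00581774, -0.05198934, -0.99863069,  1.19898516],
       [ 0.        ,  0.        ,  0.        ,  1.        ]])}
0.011
```

View pics/top0.png

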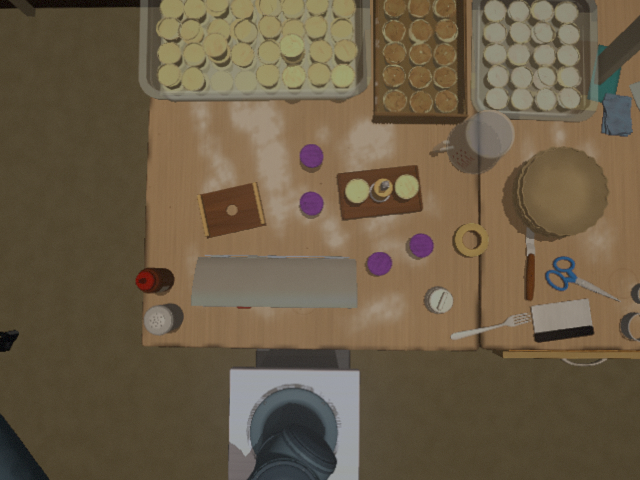

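View pics/side0.png

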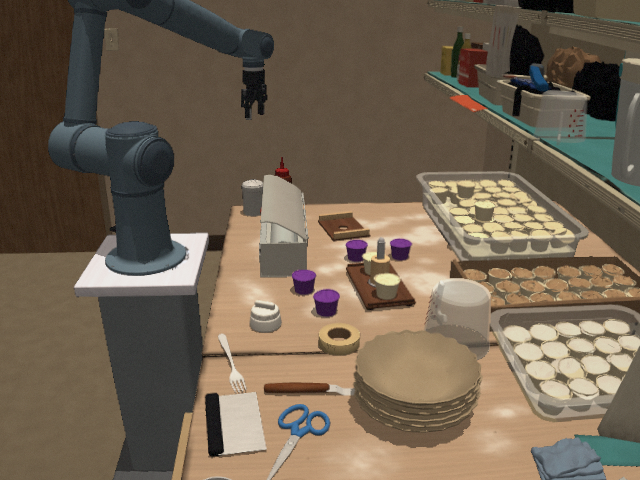

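The top view shows the tray at about (232,210), the stand at about (380,190) with two cream cups, and purple look-alikes nearby. The dispenser is at (275,282).

```bash
cat > h.py <<'E'
from plant import manip
import cv2, numpy as np
def K(n):
    c=manip.get_calibration(n); f=240/np.tan(np.radians(c["vfov"]/2))
    return np.array([[f,0,c["cx"]],[0,f,c["cy"]],[0,0,1]]),np.array(c["distortion"]),np.array(c["pose"])
def cloud(n,d):
    k,di,T=K(n); v,u=np.mgrid[0:480,0:640]
    q=cv2.undistortPoints(np.stack([u.ravel(),v.ravel()],1).astype(np.float64)[:,None],k,di)[:,0]
    z=d.ravel(); P=np.c_[q*z[:,None],z]@T[:3,:3].T+T[:3,3]
    P[z<=0]=np.nan
    return P.reshape(480,640,3)
def ray(n,u,v,z):
    k,di,T=K(n); q=cv2.undistortPoints(np.array([[[u,v]]],float),k,di)[0,0]
    r=T[:3,:3]@np.r_[q,1]; return T[:3,3]+r*(z-T[2,3])/r[2]
def proj(n,P):
    k,di,T=K(n); R=T[:3,:3].T; t=-R@T[:3,3]
    return cv2.projectPoints(np.array(P,float).reshape(-1,1,3),cv2.Rodrigues(R)[0],t,k,di)[0][:,0]
E
python3 - <<'E'
from h import *
names=["stand","tray","cup_left","cup_right","film_dispenser","kitchen_timer","flour_shaker","squeeze_bottle","masking_tape"]
for cam in("top",):
  d=np.load(cam+"0_d.npy"); C=cloud(cam,d)
  out={}
  for n in names:
    for r in manip.cut_out(n,cam)[:4]:
        m=r["pixels"]; P=C[m]; P=P[~np.isnan(P[:,0])]
        print(cam,n,round(r["p"],2),np.round(r["extent"]),m.sum(),np.round(np.percentile(P,[1,50,99],axis=0),3).tolist())
    out[n]=m if n not in out else out[n]
E
```

```text
top stand 0.72 [339. 165. 421. 215.] 2771 [[0.526, -0.303, 0.011], [0.574, -0.2, 0.017], [0.651, -0.107, 0.128]]
top tray 0.89 [196. 185. 265. 237.] 2603 [[0.478, 0.08, 0.001], [0.54, 0.163, 0.007], [0.601, 0.236, 0.027]]
top cup_left 0.92 [347. 177. 369. 202.] 441 [[0.557, -0.172, 0.052], [0.585, -0.146, 0.057], [0.612, -0.12, 0.062]]
top cup_right 0.84 [368. 254. 393. 276.] 449 [[0.387, -0.229, 0.036], [0.413, -0.201, 0.041], [0.439, -0.175, 0.048]]
top cup_right 0.8 [300. 147. 323. 168.] 465 [[0.645, -0.064, -0.003], [0.67, -0.037, 0.041], [0.699, -0.009, 0.047]]
top cup_right 0.77 [395. 175. 421. 200.] 450 [[0.568, -0.288, 0.051], [0.597, -0.262, 0.057], [0.624, -0.236, 0.064]]
top cup_right 0.72 [408. 235. 435. 253.] 452 [[0.431, -0.328, 0.035], [0.458, -0.301, 0.041], [0.484, -0.274, 0.047]]
top kitchen_timer 0.69 [422. 284. 455. 315.] 670 [[0.293, -0.386, -0.001], [0.327, -0.341, 0.042], [0.357, -0.316, 0.059]]
top flour_shaker 0.64 [145. 302. 184. 334.] 962 [[0.247, 0.274, 0.009], [0.279, 0.296, 0.1], [0.308, 0.339, 0.108]]
top squeeze_bottle 0.78 [136. 268. 174. 293.] 842 [[0.339, 0.299, -0.003], [0.368, 0.314, 0.111], [0.395, 0.372, 0.165]]
top masking_tape 0.97 [451. 222. 490. 256.] 763 [[0.433, -0.468, 0.002], [0.472, -0.427, 0.024], [0.511, -0.387, 0.03]]
```

```bash
python3 - <<'E'
import cv2
for c,(x0,y0,x1,y1) in {"top":(185,135,435,285),"side":(290,190,440,320)}.items():
    p=cv2.imread(f"pics/{c}0.png"); s=800//(x1-x0) if c=="top" else 4
    cv2.imwrite(f"pics/{c}0z.png",cv2.resize(p[y0:y1,x0:x1],None,fx=s,fy=s,interpolation=cv2.INTER_CUBIC))
E
```

```text
(no output)
```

View pics/top0z.png

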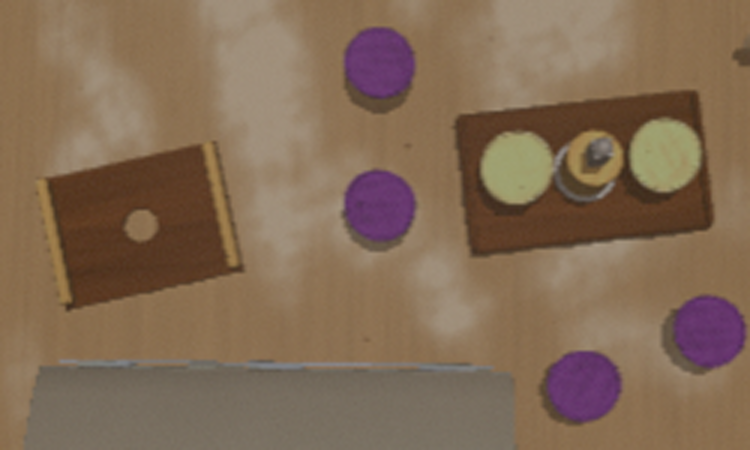

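View pics/side0z.png

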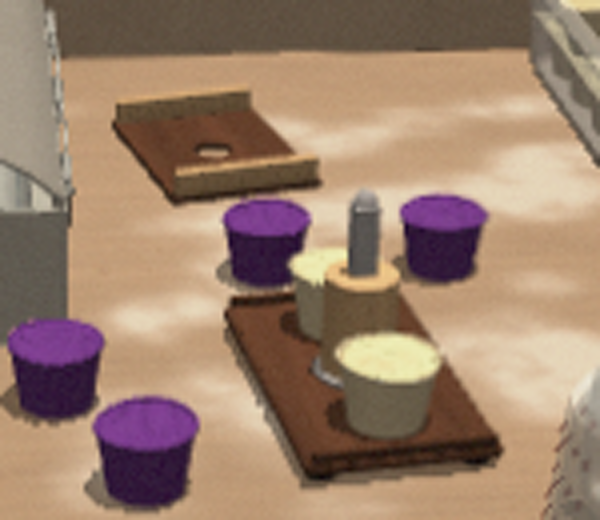

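```bash
python3 - <<'E'
from h import *
p=np.load("top0_p.npy"); d=np.load("top0_d.npy"); C=cloud("top",d)
hsv=cv2.cvtColor(p,cv2.COLOR_RGB2HSV)
def rect(box,z,thr,fill=True):
    x0,y0,x1,y1=box; s=6
    sub=cv2.resize(p[y0:y1,x0:x1],None,fx=s,fy=s,interpolation=cv2.INTER_CUBIC)
    g=sub.astype(int); m=((g[...,0]<thr)).astype(np.uint8)
    n,l,st,_=cv2.connectedComponentsWithStats(m); i=1+np.argmax(st[1:,4]); m=(l==i).astype(np.uint8)
    m=cv2.morphologyEx(m,cv2.MORPH_OPEN,np.ones((9,9),np.uint8))
    c=max(cv2.findContours(m,cv2.RETR_EXTERNAL,cv2.CHAIN_APPROX_NONE)[0],key=cv2.contourArea)[:,0]
    W=np.array([ray("top",(u+.5)/s-.5+x0,(v+.5)/s-.5+y0,z)[:2] for u,v in c[::2]],np.float32)
    cv2.imwrite(f"pics/m{x0}.png",m*255)
    print(cv2.minAreaRect(W*1000), len(c)); return W
for t in (105,120):
    rect((330,155,432,227),.016,t)
    rect((190,175,270,245),.006,t)
# hole
x0,y0,x1,y1=220,200,244,222
s=8;sub=cv2.resize(p[y0:y1,x0:x1],None,fx=s,fy=s,interpolation=cv2.INTER_CUBIC)
m=(sub[...,0]>115).astype(np.uint8);c=max(cv2.findContours(m,0,1)[0],key=cv2.contourArea);(u,v),r,_=cv2.fitEllipse(c);print("hole",ray("top",(u+.5)/s-.5+x0,(v+.5)/s-.5+y0,.003),r)
# rails by height
P=C[175:245,190:270].reshape(-1,3); P=P[(P[:,2]>.018)&(P[:,2]<.035)]
for a in (P[P[:,1]>.16],P[P[:,1]<.16]): print(len(a),cv2.minAreaRect((a[:,:2]*1000).astype(np.float32)),a.mean(0))
# pillar top / post
P=C[155:227,330:432].reshape(-1,3)
for lo,hi in((.072,.088),(.1,.14)):
    a=P[(P[:,2]>lo)&(P[:,2]<hi)]; print(lo,len(a),a.mean(0),a.max(0),a.min(0))
for b in((340,170,375,210),(392,170,425,205)):
    P=C[b[1]:b[3],b[0]:b[2]].reshape(-1,3); a=P[(P[:,2]>.05)&(P[:,2]<.068)]; print("cup",len(a),cv2.minEnclosingCircle((a[:,:2]*1000).astype(np.float32)),a.mean(0))
P=C[250:315,185:365].reshape(-1,3);a=P[(P[:,2]>.03)];print("disp",np.percentile(a,[1,50,99],axis=0))
E
```

```text
((587.369140625, -203.27650451660156), (118.80660247802734, 203.93666076660156), 7.089767932891846) 1880
((540.6041870117188, 160.64773559570312), (111.61249542236328, 150.27294921875), 13.3291597366333) 1211
((587.4725341796875, -203.4998016357422), (120.5873031616211, 206.12530517578125), 7.089383602142334) 1516
((540.8499145507812, 160.40953063964844), (113.1661148071289, 151.95989990234375), 13.217084884643555) 1230
hole [0.54163085 0.16086226 0.003     ] (80.41416931152344, 85.72624969482422)
184 ((525.1172485351562, 228.1693572998047), (105.18778991699219, 11.776269912719727), 13.522947311401367) [0.52470351 0.22776325 0.02330058]
176 ((557.98486328125, 92.18450164794922), (104.86827087402344, 10.34957504272461), 13.10497760772705) [0.55793981 0.09186205 0.02353563]
0.072 209 [ 0.58658314 -0.20074905  0.08011682] [ 0.61101414 -0.1810183   0.0872148 ] [ 0.56707874 -0.22321165  0.07268614]
0.1 65 [ 0.58728031 -0.20146834  0.12344601] [ 0.59572814 -0.19405677  0.13344821] [ 0.58097224 -0.21008307  0.10024196]
cup 457 ((585.50146484375, -153.44036865234375), 34.91614532470703) [ 0.58468391 -0.14624488  0.05720934]
cup 466 ((595.466552734375, -261.9874267578125), 30.1549015045166) [ 0.59616769 -0.26180905  0.05698599]
disp [[ 0.31460002 -0.13630033  0.09428682]
 [ 0.36787471  0.03972705  0.138001  ]
 [ 0.42604162  0.21497481  0.1542224 ]]
```

```bash
python3 - <<'E'
from h import *
p=np.load("top0_p.npy")
def fit(box,z,thr,c0,yaw0,hx,hy):
    x0,y0,x1,y1=box; s=6
    sub=cv2.resize(p[y0:y1,x0:x1],None,fx=s,fy=s,interpolation=cv2.INTER_CUBIC)
    m=(sub[...,0]<thr).astype(np.uint8)
    n,l,st,_=cv2.connectedComponentsWithStats(m); m=(l==1+np.argmax(st[1:,4])).astype(np.uint8)
    c=max(cv2.findContours(m,cv2.RETR_EXTERNAL,cv2.CHAIN_APPROX_NONE)[0],key=cv2.contourArea)[:,0]
    W=np.array([ray("top",(u+.5)/s-.5+x0,(v+.5)/s-.5+y0,z)[:2] for u,v in c])
    a=np.radians(yaw0); R=np.array([[np.cos(a),-np.sin(a)],[np.sin(a),np.cos(a)]])
    L=(W-c0)@R
    for ax,sg,h,o in((0,1,hx,hy),(0,-1,hx,hy),(1,1,hy,hx),(1,-1,hy,hx)):
        k=(abs(L[:,ax]*sg-h)<.006)&(abs(L[:,1-ax])<o-.012)
        q=L[k]; 
        if len(q)<20: print("none",ax,sg);continue
        vx,vy,px,py=cv2.fitLine(q.astype(np.float32),cv2.DIST_HUBER,0,1e-5,1e-5).ravel()
        ang=np.degrees(np.arctan2(vx,vy) if ax==0 else np.arctan2(vy,vx)); ang=(ang+90)%180-90
        print(ax,sg,len(q),"off",round(np.median(q[:,ax])*1000,1),"yaw",round(yaw0+(-ang if ax==0 else ang),2))
for t in(100,115): fit((330,155,432,227),.016,t,(.587,-.203),6.5,.058,.1)
for t in(100,115): fit((190,175,270,245),.006,t,(.541,.1607),13.3,.055,.075)
# overlay
for cam in("top","side"):
    im=cv2.imread(f"pics/{cam}0.png")
    def poly(c,yaw,pts,col):
        a=np.radians(yaw);R=np.array([[np.cos(a),-np.sin(a),0],[np.sin(a),np.cos(a),0],[0,0,1]])
        return proj(cam,np.array(pts)@R.T+np.r_[c,0])
    s=4; x0,y0,x1,y1=(190,140,435,240) if cam=="top" else (290,190,440,320); s=3 if cam=="top" else 5
    im=cv2.resize(im[y0:y1,x0:x1],None,fx=s,fy=s,interpolation=cv2.INTER_CUBIC)
    box=lambda hx,hy,z:[(hx,hy,z),(-hx,hy,z),(-hx,-hy,z),(hx,-hy,z)]
    cir=lambda r,z:[(r*np.cos(t),r*np.sin(t),z) for t in np.linspace(0,6.28,24)]
    S=((.587,-.2025),6.5); T=((.541,.1605),13.3)
    for (c,y),pts,col in((S,box(.058,.1,.016),(0,255,0)),(S,cir(.022,.08),(0,255,255)),(S,box(.0075,.0075,.08),(255,0,0)),(S,box(.0075,.0075,.125),(255,0,0)),(T,box(.055,.075,.006),(0,255,0)),(T,cir(.014,.006),(0,255,255)),(T,np.array(box(.053,.005,.024))+[0,.07,0],(255,0,0)),(T,np.array(box(.053,.005,.024))-[0,.07,0],(255,0,0))):
        q=(poly(c,y,pts,col)+.5-[x0,y0])*s
        cv2.polylines(im,[np.round(q).astype(int)],True,col,1)
    cv2.imwrite(f"pics/ov_{cam}.png",im)
E
```

```text
Traceback (most recent call last):
  File "h.py", line 13, in ray
    k,di,T=K(n); q=cv2.undistortPoints(np.array([[[u,v]]],float),k,di)[0,0]
           ~^^^
  File "h.py", line 4, in K
    c=manip.get_calibration(n); f=240/np.tan(np.radians(c["vfov"]/2))
ValueError: time passes only in moves, steps and waits
```

```bash
python3 - <<'E'
from plant import manip
import pickle
pickle.dump({n:manip.get_calibration(n) for n in("top","side")},open("cal.pkl","wb"))
E
sed -i 's/^import cv2, numpy as np/import cv2, numpy as np, pickle\nCAL=pickle.load(open("cal.pkl","rb"))/; s/manip.get_calibration(n)/CAL[n]/' h.py
cat > ov.py <<'E'
from h import *
box=lambda hx,hy,z:np.array([(hx,hy,z),(-hx,hy,z),(-hx,-hy,z),(hx,-hy,z)])
cir=lambda r,z:np.array([(r*np.cos(t),r*np.sin(t),z) for t in np.linspace(0,6.28,24)])
def items(S,T,zt=0,zs=0):
    out=[]
    if S is not None: out+=[(S,box(.058,.1,.016)+[0,0,zs],(0,255,0)),(S,cir(.022,.08)+[0,0,zs],(0,255,255)),(S,box(.0075,.0075,.08)+[0,0,zs],(255,0,0)),(S,box(.0075,.0075,.125)+[0,0,zs],(255,0,0))]
    if T is not None: out+=[(T,box(.055,.075,.006)+[0,0,zt],(0,255,0)),(T,cir(.014,.006)+[0,0,zt],(0,255,255))]+[(T,box(.053,.005,.024)+[0,s*.07,zt],(255,0,0)) for s in(1,-1)]
    return out
def overlay(cam,im,b,s,its,name):
    x0,y0,x1,y1=b
    im=cv2.resize(im[y0:y1,x0:x1,::-1],None,fx=s,fy=s,interpolation=cv2.INTER_CUBIC)
    for ((cx,cy),yaw),pts,col in its:
        a=np.radians(yaw);R=np.array([[np.cos(a),-np.sin(a),0],[np.sin(a),np.cos(a),0],[0,0,1]])
        q=(proj(cam,pts@R.T+[cx,cy,0])+.5-[x0,y0])*s
        cv2.polylines(im,[np.round(q).astype(int)],True,col,1)
    cv2.imwrite(name,im)
E
python3 - <<'E'
from ov import *
p=np.load("top0_p.npy")
def fit(box,z,thr,c0,yaw0,hx,hy):
    x0,y0,x1,y1=box; s=6
    sub=cv2.resize(p[y0:y1,x0:x1],None,fx=s,fy=s,interpolation=cv2.INTER_CUBIC)
    m=(sub[...,0]<thr).astype(np.uint8)
    n,l,st,_=cv2.connectedComponentsWithStats(m); m=(l==1+np.argmax(st[1:,4])).astype(np.uint8)
    c=max(cv2.findContours(m,cv2.RETR_EXTERNAL,cv2.CHAIN_APPROX_NONE)[0],key=cv2.contourArea)[:,0]
    W=np.array([ray("top",(u+.5)/s-.5+x0,(v+.5)/s-.5+y0,z)[:2] for u,v in c])
    a=np.radians(yaw0); R=np.array([[np.cos(a),-np.sin(a)],[np.sin(a),np.cos(a)]])
    L=(W-c0)@R
    for ax,sg,h,o in((0,1,hx,hy),(0,-1,hx,hy),(1,1,hy,hx),(1,-1,hy,hx)):
        k=(abs(L[:,ax]*sg-h)<.006)&(abs(L[:,1-ax])<o-.012)
        q=L[k]
        if len(q)<20: print("none",ax,sg);continue
        vx,vy,px,py=cv2.fitLine(q.astype(np.float32),cv2.DIST_HUBER,0,1e-5,1e-5).ravel()
        ang=np.degrees(np.arctan2(vx,vy) if ax==0 else np.arctan2(vy,vx)); ang=(ang+90)%180-90
        print(ax,sg,len(q),"off",round(np.median(q[:,ax])*1000,1),"yaw",round(yaw0+(-ang if ax==0 else ang),2))
for t in(100,115): fit((330,155,432,227),.016,t,(.587,-.203),6.5,.058,.1)
for t in(100,115): fit((190,175,270,245),.006,t,(.541,.1607),13.3,.055,.075)
its=items(((.587,-.2025),6.5),((.541,.1605),13.3))
overlay("top",p,(190,140,435,240),3,its,"pics/ov_top.png")
overlay("side",np.load("side0_p.npy"),(290,190,440,320),5,its,"pics/ov_side.png")
E
```

```text
0 1 425 off 58.5 yaw 6.92
0 -1 427 off -57.2 yaw 7.08
1 1 222 off 99.8 yaw 7.23
1 -1 221 off -101.3 yaw 6.78
0 1 425 off 59.6 yaw 7.09
0 -1 426 off -58.0 yaw 7.1
1 1 221 off 100.9 yaw 7.24
1 -1 222 off -102.4 yaw 6.79
0 1 303 off 54.3 yaw 13.39
0 -1 298 off -54.5 yaw 13.14
none 1 1
none 1 -1
0 1 307 off 55.4 yaw 13.48
0 -1 297 off -55.4 yaw 13.17
1 1 109 off 69.3 yaw 13.34
1 -1 51 off -74.0 yaw 10.17
```

View pics/ov_top.png

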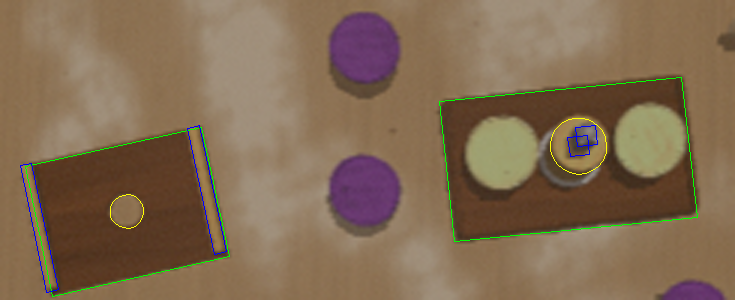

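View pics/ov_side.png

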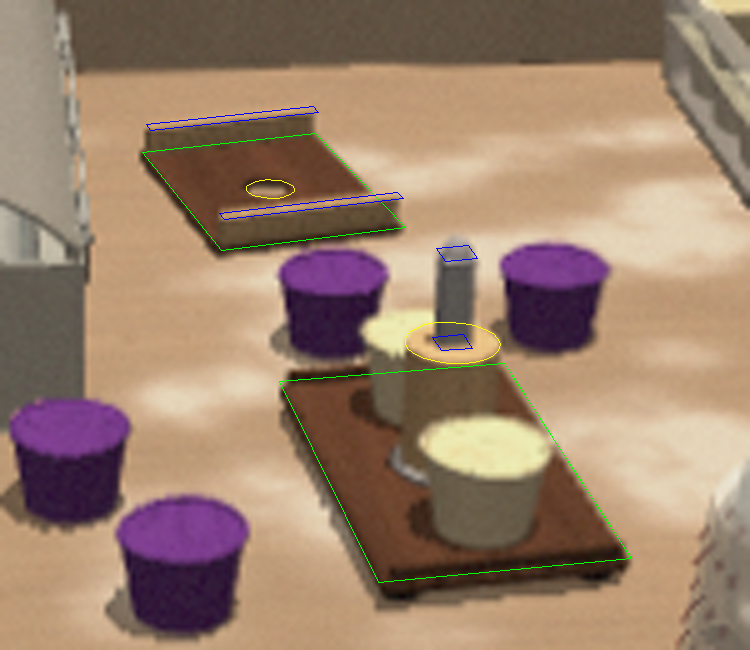

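Request:
send_rows(
  series=[0,0,0.7,0.55,-0.8,0,1,0,0,1.4,1.1,-1.6,0,1,0,0,2.1,1.65,-2.4,0,1,0,0,2.8,2.2,-3.2,0,1,0,0,3.5,2.75,-4.0,0,1],
  newtons=60,
)

```text
clock: 0.97
tool_pos: [0.3874, 0.4267, 0.2425]
ee_rot: [0.065, 0.998, 0.0, 0.0]
ft_force: [0.9, 0.4, 0.0]
finger_gap: 1.001
```

Request:
send_rows(
  series=[0,0,0.8,0.55,-0.8,0,1,0,0,1.6,1.1,-1.6,0,1,0,0,2.4,1.65,-2.4,0,0.8,0,0,3.2,2.2,-3.2,0,0.7,0,0,4.0,2.75,-4.0,0,0.6],
)

```text
clock: 1.38
tool_pos: [0.4975, 0.2665, 0.2426]
ee_rot: [-0.109, 0.994, 0.0, 0.0]
ft_force: [0.1, 0.5, -0.2]
finger_gap: 0.613
```

Request:
send_rows(
  series=[0,0,0.1,0.6,-0.8,0,0.5,0,0,0.1,0.7,-0.985,-0.7,0.45,0,0,0.1,0.7,-0.985,-1.6,0.45,0,0,0.1,0.7,-0.985,-2.5,0.45,0,0,0.1,0.7,-0.985,-3.3,0.45],
)

```text
clock: 1.8
tool_pos: [0.5246, 0.2281, 0.1086]
ee_rot: [-0.111, 0.994, 0.0, -0.0]
ft_force: [0.1, 0.1, -0.6]
finger_gap: 0.451
```

```bash
python3 - <<'E'
from plant import manip
import numpy as np,cv2
from scipy.spatial.transform import Rotation as R
s=manip.get_state(); M=R.from_quat(s["ee_rot"]).as_matrix()
print(s["tool_pos"],s["ft_force"],s["finger_gap"],"jaw yaw",np.degrees(np.arctan2(-M[0,1],M[1,1])),"z",M[:,2],s["joint_pos"])
for n,b,k in(("side",(290,150,440,260),5),("top",(185,160,285,250),6)):
    p,d=manip.snapshot(n); x0,y0,x1,y1=b
    cv2.imwrite(f"pics/{n}1.png",cv2.resize(p[y0:y1,x0:x1,::-1],None,fx=k,fy=k,interpolation=cv2.INTER_CUBIC))
E
```

```text
[0.5246094  0.22812831 0.10859009] [ 0.12576326  0.06433814 -0.58775242] 0.45094827035750645 jaw yaw 12.740880377094603 z [-1.55646328e-04 -1.19480163e-05 -9.99999988e-01] [ 2.12053292e-01  2.24820276e-01  1.84630147e+00  2.40206364e-05
  1.07062559e+00 -1.58112487e+00]
```

View pics/side1.png

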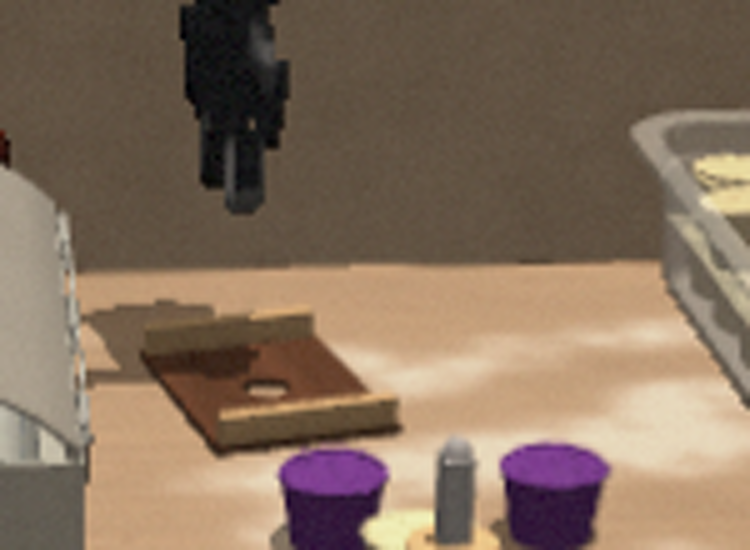

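View pics/top1.png

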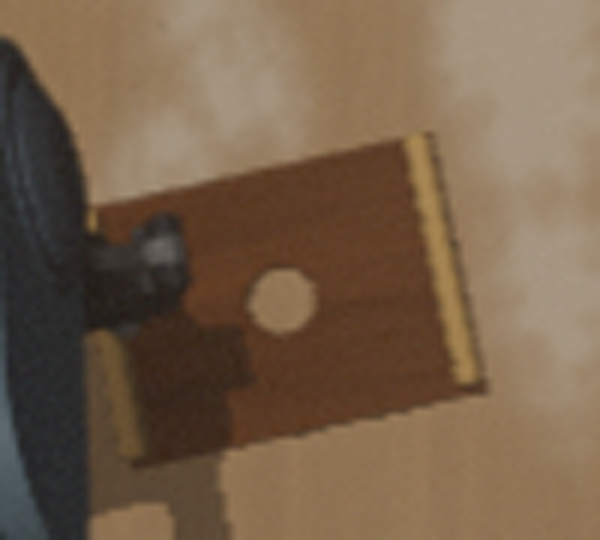

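The side view shows the open jaws straight above the +y rail, and the tray has not moved. Next I descend onto the rail.

Request:
send_rows(
  series=[0,0,0.1,0,0,-0.6,0.45,0,0,0.1,0,0,-1.2,0.45,0,0,0.1,0,0,-1.7,0.45,0,0,0.1,0,0,-2.0,0.45,0,0,0.1,0,0,-2.23,0.45],
)

```text
clock: 2.32
tool_pos: [0.5255, 0.2291, 0.0217]
ee_rot: [-0.116, 0.993, 0.0, 0.001]
ft_force: [0.0, -0.1, 0.2]
finger_gap: 0.447
```

Request:
send_rows(
  series=[0,0,0,0,0,0,0.3,0,0,0,0,0,0,0.2,0,0,0,0,0,0,0.1,0,0,0,0,0,0,0.05,0,0,0,0,0,0,0.0],
  newtons=60,
)

```text
clock: 2.73
tool_pos: [0.5261, 0.2291, 0.0229]
ee_rot: [-0.116, 0.993, 0.0, 0.002]
ft_force: [-1.2, 0.2, 5.5]
finger_gap: 0.094
```

Request:
send_rows(
  series=[0,0,0,0,0,0,0,0,0,0,0,0,0,0,0,0,0,0,0,0,0,0,0,0,0,0,0,0],
  newtons=60,
)

```text
clock: 3.07
tool_pos: [0.5261, 0.2291, 0.0229]
ee_rot: [-0.116, 0.993, 0.0, 0.001]
ft_force: [-2.0, 0.5, 6.7]
finger_gap: 0.097
```

Request:
send_rows(
  series=[0,0,0,0,0,0.2,0,0,0,0,0,0,0.5,0,0,0,0,0,0,0.9,0,0,0,0,0,0,1.3,0,0,0,0,0,0,1.5,0],
  newtons=80,
)

```text
clock: 3.48
tool_pos: [0.5258, 0.229, 0.0839]
ee_rot: [-0.116, 0.993, 0.0, 0.002]
ft_force: [-0.3, 0.8, -0.5]
finger_gap: 0.088
```

```bash
cat > look.py <<'E'
from ov import *
from scipy.spatial.transform import Rotation as R
import sys
def st():
    s=manip.get_state(); M=R.from_quat(s["ee_rot"]).as_matrix()
    print(np.round(s["clock"],2),np.round(s["tool_pos"],4),"F",np.round(s["ft_force"],1),"M",np.round(s["moment"],2),"gap",round(s["finger_gap"],3),"yaw",round(float(np.degrees(np.arctan2(-M[0,1],M[1,1]))),2),"z",np.round(M[:,2],4)); return s,M
def look(tag,S,its=None):
    for n in S:
        b,k=S[n]; p,d=manip.snapshot(n); np.save(f"{n}{tag}_d.npy",d); np.save(f"{n}{tag}_p.npy",p)
        overlay(n,p,b,k,its or [],f"pics/{n}{tag}.png")
E
python3 - <<'E'
from look import *
st()
look("2",{"side":((290,150,440,260),5),"top":((185,160,285,250),6)})
E
```

```text
3.48 [0.5258 0.229  0.0839] F [-0.3  0.8 -0.5] M [0.07 0.02 0.07] gap 0.088 yaw 13.31 z [ 3.4e-03  7.0e-04 -1.0e+00]
```

View pics/side2.png

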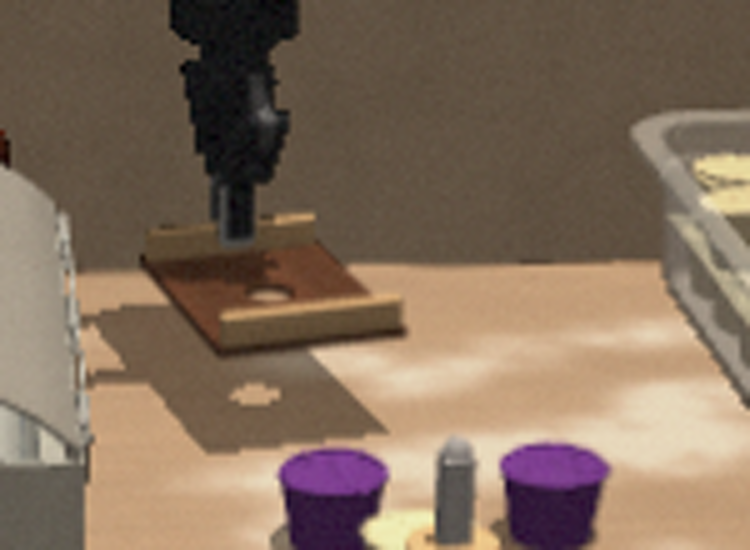

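View pics/top2.png

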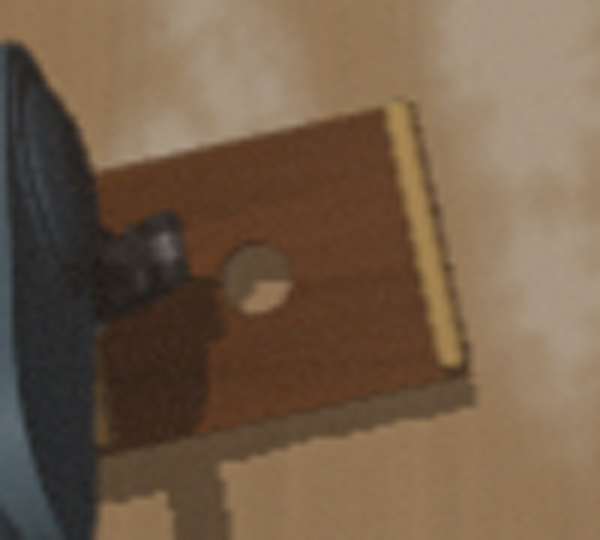

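```bash
cat > traym.py <<'E'
from look import *
def tray(p,d,zt,box,hi=.02):
    C=cloud("top",d); x0,y0,x1,y1=box; P=C[y0:y1,x0:x1].reshape(-1,3); c=p[y0:y1,x0:x1].reshape(-1,3).astype(int)
    m=(abs(P[:,2]-zt-.006)<hi)&(c[:,0]-c[:,2]>25)&(c[:,0]<125)
    Q=P[m]; 
    for _ in range(4):
        A=np.c_[Q[:,:2]-Q[:,:2].mean(0),np.ones(len(Q))]; k=np.linalg.lstsq(A,Q[:,2],rcond=None)[0]; r=Q[:,2]-A@k; Q=Q[abs(r)<.004]
    print("board n",len(Q),"slope",k[:2],"z",k[2],"at",Q.mean(0))
    return k
E
python3 - <<'E'
from traym import *
tray(np.load("top2_p.npy"),np.load("top2_d.npy"),.061,(200,170,270,245))
tray(np.load("top0_p.npy"),np.load("top0_d.npy"),.0,(200,170,270,245))
E
```

```text
board n 1983 slope [ 0.00056304 -0.00132043] z 0.0678700585642531 at [0.54109972 0.15382705 0.06786612]
board n 2009 slope [-0.0034447  -0.00062168] z 0.006233516076824154 at [0.54064158 0.16099742 0.00622956]
```

Request:
send_rows(
  series=[0,0,0,0,0,0.4,0,0,0,0,0,0,0.9,0,0,0,0,0,0,1.5,0,0,0,0,0,-0.1,2.1,0,0,0,0,0,-0.3,2.5,0],
)

```text
clock: 4.0
tool_pos: [0.5249, 0.2172, 0.1825]
ee_rot: [-0.116, 0.993, 0.0, 0.001]
ft_force: [0.8, 1.0, -0.5]
finger_gap: 0.086
```

Request:
send_rows(
  series=[0,0,-0.1,0.1,-0.4,0,0,0,0,-0.2,0.2,-0.9,0,0,0,0,-0.3,0.3,-1.5,0,0,0,0,-0.4,0.4,-2.1,0,0,0,0,-0.5,0.5,-2.7,0,0],
)

```text
clock: 4.42
tool_pos: [0.5441, 0.1078, 0.18]
ee_rot: [-0.094, 0.996, 0.0, -0.001]
ft_force: [-0.1, 0.3, -0.7]
finger_gap: 0.088
```

Request:
send_rows(
  series=[0,0,-0.1,0.1,-0.6,0,0,0,0,-0.2,0.2,-1.2,0,0,0,0,-0.3,0.3,-1.8,0,0,0,0,-0.4,0.4,-2.4,0,0,0,0,-0.5,0.5,-3.0,0,0],
)

```text
clock: 4.83
tool_pos: [0.5641, -0.0123, 0.1799]
ee_rot: [-0.072, 0.997, 0.0, -0.001]
ft_force: [-0.7, -0.7, -0.5]
finger_gap: 0.088
```

Request:
send_rows(
  series=[0,0,-0.1,0.1,-0.6,0,0,0,0,-0.2,0.2,-1.2,0,0,0,0,-0.26,0.3,-1.8,0,0,0,0,-0.26,0.33,-2.4,0,0,0,0,-0.26,0.33,-2.7,0,0],
)

```text
clock: 5.25
tool_pos: [0.5775, -0.1214, 0.1801]
ee_rot: [-0.06, 0.998, 0.0, -0.001]
ft_force: [-0.0, 0.4, -0.7]
finger_gap: 0.09
```

Request:
send_rows(
  series=[0,0,0,0.02,-0.2,0,0,0,0,0,0.02,-0.35,0,0,0,0,0,0.02,-0.35,0,0,0,0,0,0.02,-0.35,0,0],
)

```text
clock: 5.58
tool_pos: [0.5786, -0.1325, 0.1808]
ee_rot: [-0.061, 0.998, 0.0, -0.0]
ft_force: [0.0, -0.2, -1.4]
finger_gap: 0.088
```

```bash
python3 - <<'E'
from traym import *
s,M=st(); t=s["tool_pos"]
yaw=7.0
look("3",{"side":((290,120,450,310),4),"top":((300,120,450,240),5)})
tray(np.load("top3_p.npy"),np.load("top3_d.npy"),t[2]-.0225,(310,120,450,240))
E
```

```text
5.58 [ 0.5786 -0.1325  0.1808] F [ 0.  -0.2 -1.4] M [ 0.06 -0.02  0.01] gap 0.088 yaw 7.03 z [-5.e-04  6.e-04 -1.e+00]
board n 857 slope [-0.00083531 -0.00125603] z 0.16408607453025695 at [ 0.57374478 -0.24149819  0.16408607]
```

View pics/side3.png

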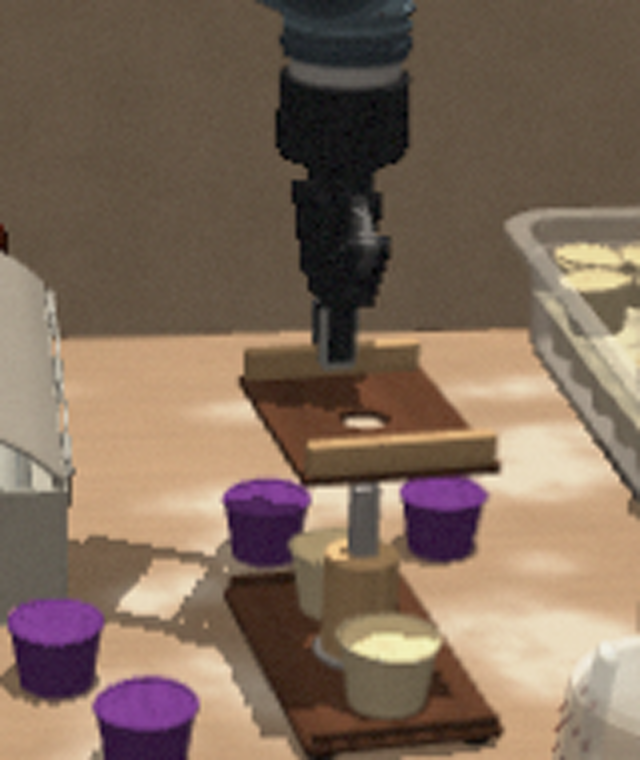

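View pics/top3.png

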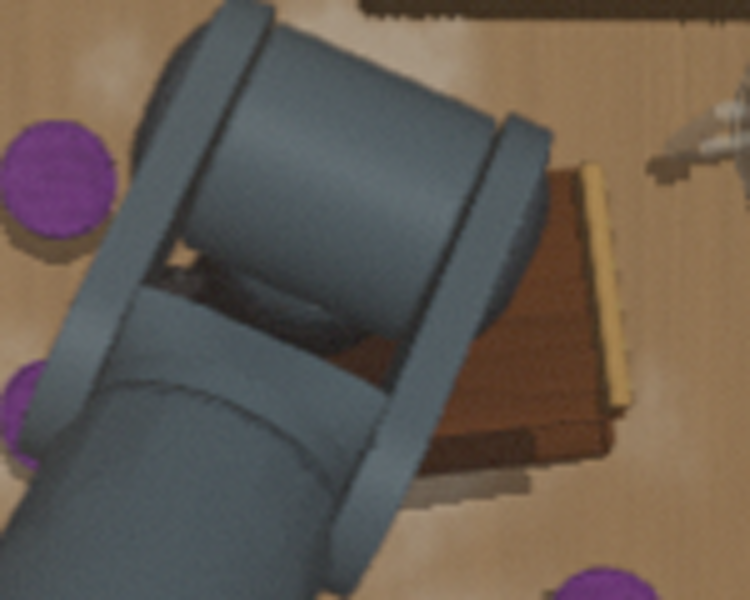

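```bash
python3 - <<'E'
from ov import *
a=np.radians(7.03); t=np.array([.5786,-.1325]); h=t+.07*np.array([np.sin(a),-np.cos(a)]); print(h)
its=items(((.5875,-.203),7.0),(tuple(h),7.03),.1808-.0225)
overlay("side",np.load("side3_p.npy"),(325,195,425,310),7,its[0:1]+its[1:],"pics/side3o.png")
overlay("top",np.load("top3_p.npy"),(380,130,440,230),6,its[4:],"pics/top3o.png")
E
```

```text
[ 0.58716723 -0.20197375]
```

View pics/side3o.png

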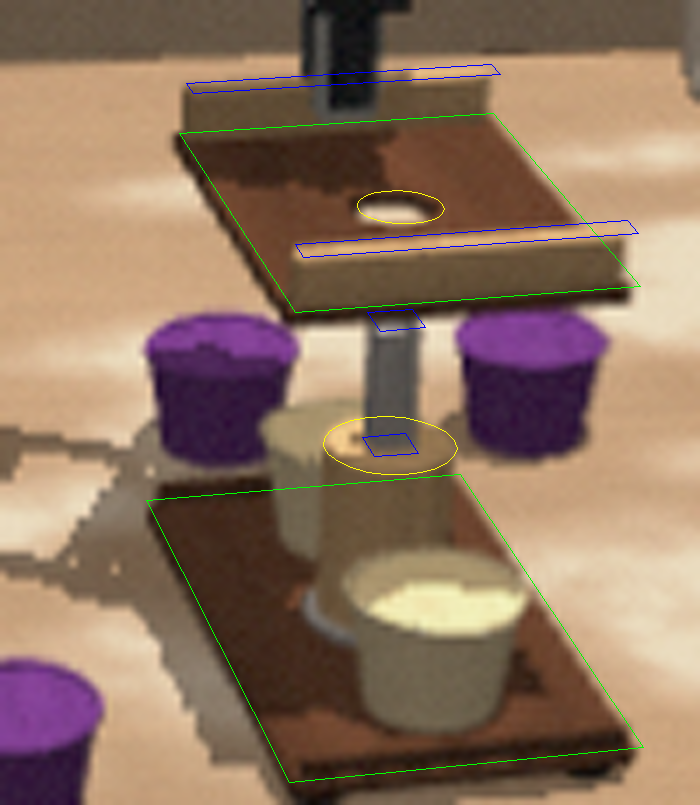

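View pics/top3o.png

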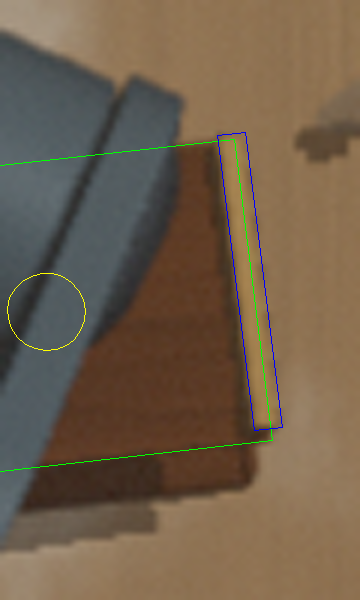

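```bash
python3 - <<'E'
from ov import *
C=cloud("top",np.load("top3_d.npy")); P=C[145:210,405:435].reshape(-1,3); a=P[(P[:,2]>.175)&(P[:,2]<.2)]
print(len(a),a.mean(0),cv2.minAreaRect((a[:,:2]*1000).astype(np.float32)))
k=a[:,0]>.62; print(a[k].mean(0),a[a[:,0]<.57].mean(0))
C=cloud("top",np.load("top0_d.npy")); P=C[155:227,370:400].reshape(-1,3); a=P[P[:,2]>.122]; print(len(a),a.mean(0),a.min(0),a.max(0))
h=(.5872,-.202)
overlay("top",np.load("top0_p.npy"),(360,165,405,210),14,items(((.5875,-.203),7.0),None),"pics/post0.png")
E
```

```text
259 [ 0.59562746 -0.27010371  0.18079117] ((595.8129272460938, -270.4192810058594), (105.62942504882812, 11.251081466674805), 7.214282989501953)
[ 0.63405811 -0.26539329  0.1807918 ] [ 0.55627742 -0.27471528  0.18109072]
45 [ 0.58848219 -0.20192575  0.12842014] [ 0.58128738 -0.20970884  0.12207729] [ 0.59572814 -0.19405677  0.13344821]
```

View pics/post0.png

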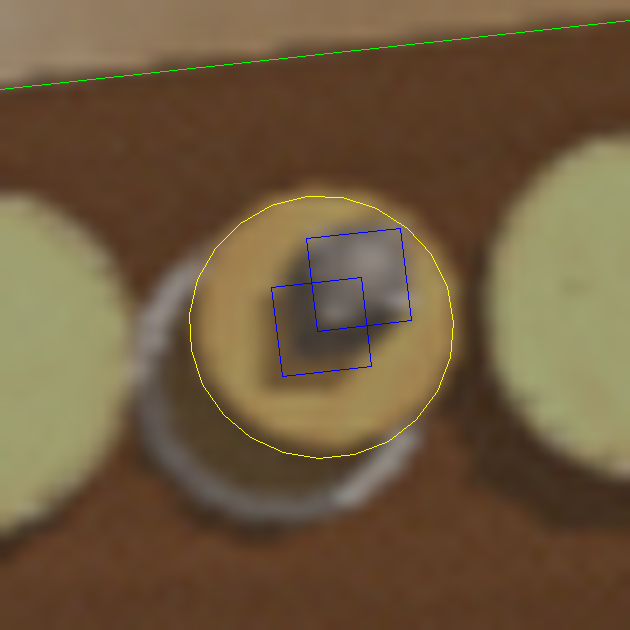

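Request:
send_rows(
  series=[0,0,0,0.025,-0.03,-0.2,0,0,0,0,0.025,-0.03,-0.4,0,0,0,0,0.025,-0.03,-0.52,0,0,0,0,0.025,-0.03,-0.52,0],
)

```text
clock: 6.02
tool_pos: [0.5785, -0.1337, 0.1579]
ee_rot: [-0.061, 0.998, 0.001, -0.002]
ft_force: [0.0, 0.2, -1.2]
finger_gap: 0.091
```

```bash
python3 - <<'E'
from look import *
s,M=st()
look("4",{"side":((340,200,425,270),9)})
for i in "034":
  C=cloud("side",np.load(f"side{i}_d.npy"))
  P=C[230:320,340:425].reshape(-1,3)
  for lo,hi in((.07,.09),(.1,.14)):
    a=P[(P[:,2]>lo)&(P[:,2]<hi)&(abs(P[:,0]-.5875)<.025)&(abs(P[:,1]+.203)<.025)]
    if len(a): print(i,lo,len(a),a.mean(0),a.min(0),a.max(0))
E
```

```text
6.02 [ 0.5785 -0.1337  0.1579] F [ 0.   0.2 -1.2] M [ 0.09  0.01 -0.02] gap 0.091 yaw 7.01 z [-0.0036  0.0016 -1.    ]
0 0.07 181 [ 0.58568926 -0.21248851  0.07866502] [ 0.56532418 -0.22781304  0.0700137 ] [ 0.60764234 -0.1844483   0.08990933]
0 0.1 103 [ 0.58633864 -0.20811669  0.11551061] [ 0.57870522 -0.21658736  0.10027009] [ 0.59497923 -0.19747512  0.13202599]
3 0.07 178 [ 0.58578115 -0.21231985  0.07876417] [ 0.56566773 -0.22708426  0.07042641] [ 0.60957877 -0.18213795  0.08998311]
3 0.1 85 [ 0.58617007 -0.20925063  0.11240775] [ 0.5789969  -0.21560303  0.10029764] [ 0.59415255 -0.19784394  0.12779172]
4 0.07 182 [ 0.58529821 -0.2122014   0.07876543] [ 0.56560497 -0.2279997   0.07027141] [ 0.6075541  -0.18594137  0.08985715]
4 0.1 68 [ 0.58803624 -0.20137324  0.13581149] [ 0.56266693 -0.22563281  0.10030177] [ 0.61139481 -0.17813792  0.13995618]
```

View pics/side4.png

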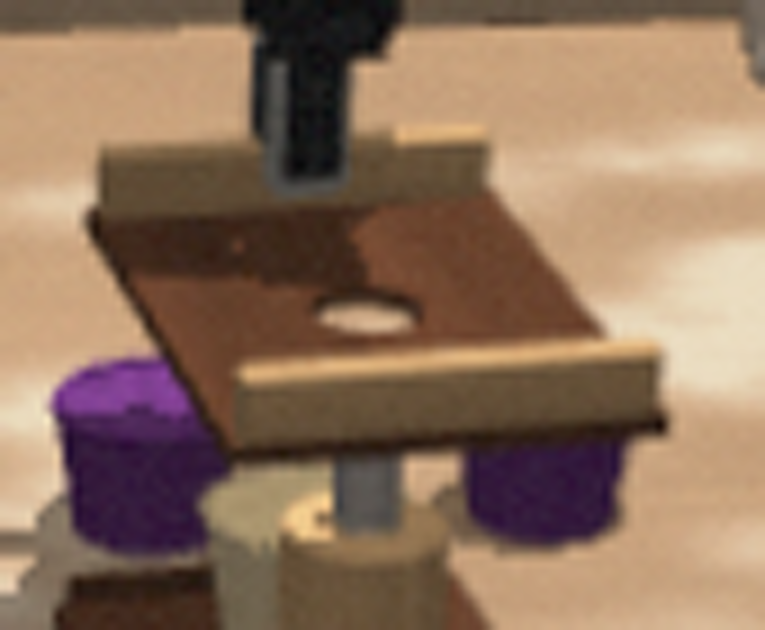

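Request:
send_rows(
  series=[0,0,0,0.02,0,0,0,0,0,0,0.02,0,-0.06,0,0,0,0,0.02,0,-0.14,0,0,0,0,0.02,0,-0.14,0],
)

```text
clock: 6.4
tool_pos: [0.5803, -0.1343, 0.1541]
ee_rot: [-0.061, 0.998, 0.0, -0.0]
ft_force: [-0.2, 0.7, -1.0]
finger_gap: 0.088
```

```bash
python3 - <<'E'
from look import *
s,M=st()
look("5",{"side":((340,200,425,270),9)})
E
```

```text
6.4 [ 0.5803 -0.1343  0.1541] F [-0.2  0.7 -1. ] M [0.08 0.03 0.02] gap 0.088 yaw 7.0 z [-8.e-04  4.e-04 -1.e+00]
```

View pics/side5.png

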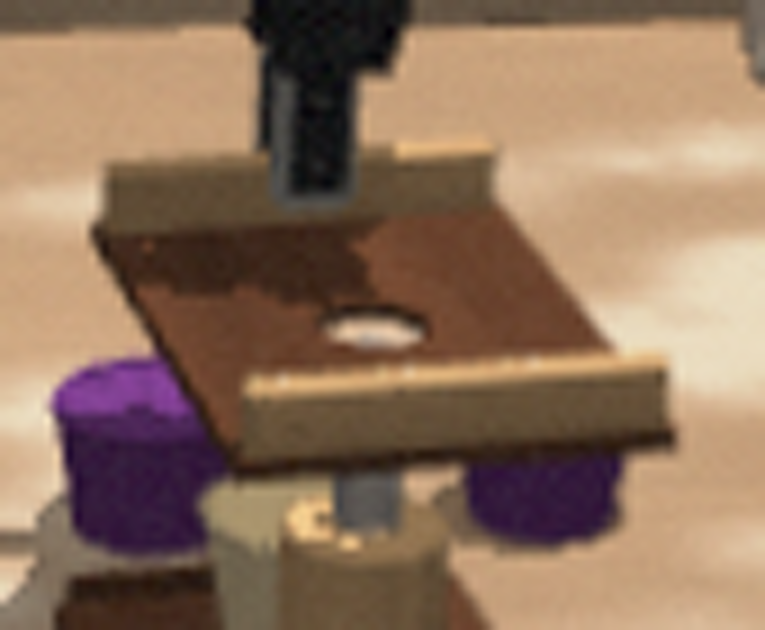

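Request:
send_rows(
  series=[0,0,0,-0.01,0,-0.06,0,0,0,0,-0.01,0,-0.12,0,0,0,0,-0.01,0,-0.16,0,0,0,0,-0.01,0,-0.16,0],
)

```text
clock: 6.78
tool_pos: [0.5798, -0.1343, 0.1477]
ee_rot: [-0.061, 0.998, 0.0, -0.0]
ft_force: [0.1, -0.4, -0.8]
finger_gap: 0.085
```

```bash
python3 - <<'E'
from look import *
s,M=st()
look("6",{"side":((345,205,415,270),11)})
E
```

```text
6.78 [ 0.5798 -0.1343  0.1477] F [ 0.1 -0.4 -0.8] M [0.06 0.01 0.04] gap 0.085 yaw 7.0 z [-9.e-04  4.e-04 -1.e+00]
```

View pics/side6.png

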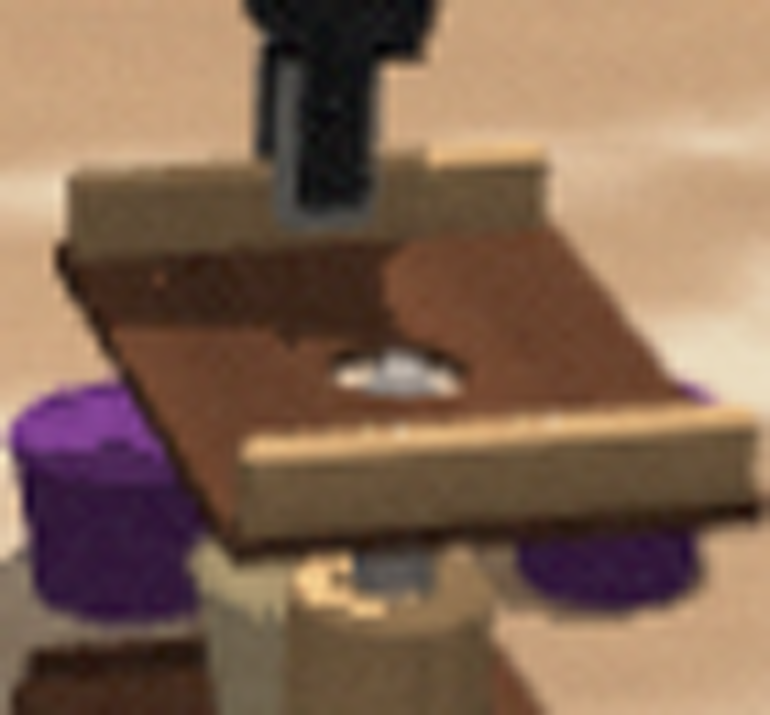

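```bash
python3 - <<'E'
from look import *
a=np.radians(7.0); t=np.array([.5798,-.1343,.1477]); h=t[:2]+.07*np.array([np.sin(a),-np.cos(a)]); print("hole",h)
R2=np.array([[np.cos(a),np.sin(a)],[-np.sin(a),np.cos(a)]])
C=cloud("side",np.load("side6_d.npy")); P=C[200:320,330:430].reshape(-1,3)
L=P.copy(); L[:,:2]=(P[:,:2]-h)@R2.T; L[:,2]-=t[2]-.0225
m=(abs(L[:,0])<.045)&(abs(L[:,1]+.075)<.006)&(L[:,2]>.008)&(L[:,2]<.02); print("near rail outer face y (exp -75):",m.sum(),np.median(L[m,1])*1e3)
m=(abs(L[:,0])<.045)&(abs(L[:,1]+.070)<.003)&(L[:,2]>.02)&(L[:,2]<.03); print("rail top z exp 24:",m.sum(),np.median(L[m,2])*1e3)
m=(L[:,0]>.015)&(L[:,0]<.05)&(abs(L[:,1]-.065)<.006)&(L[:,2]>.01)&(L[:,2]<.02); print("far rail inner exp 65:",m.sum(),np.median(L[m,1])*1e3)
m=(abs(L[:,0])<.045)&(abs(L[:,1])<.05)&(abs(L[:,2]-.006)<.01); print("board z exp 6",m.sum(),np.median(L[m,2])*1e3)
C0=cloud("side",np.load("side0_d.npy"));P=C0[200:320,330:430].reshape(-1,3); s=np.array([.588,-.2035]); L=P.copy(); L[:,:2]=(P[:,:2]-s)@R2.T
m=(abs(L[:,0])<.0065)&(abs(L[:,1]+.0075)<.006)&(L[:,2]>.085)&(L[:,2]<.122); print("post face exp -7.5:",m.sum(),np.median(L[m,1])*1e3)
m=(abs(L[:,0])<.006)&(abs(L[:,1]+.022)<.006)&(L[:,2]>.064)&(L[:,2]<.076); print("pillar face exp -22:",m.sum(),np.median(L[m,1])*1e3)
m=(L[:,0]<-.03)&(L[:,0]>-.055)&(abs(L[:,1])<.09)&(L[:,2]>.0)&(L[:,2]<.03); print("board z exp 16:",m.sum(),np.median(L[m,2])*1e3)
m=(abs(L[:,0])<.02)&(abs(L[:,1])<.02)&(L[:,2]>.07)&(L[:,2]<.088)&((L[:,1]<-.009)|(abs(L[:,0])>.01)); print("shoulder z exp 80:",m.sum(),np.percentile(L[m,2],[50,80])*1e3)
print("z max of post",np.nanmax(L[(abs(L[:,0])<.01)&(abs(L[:,1])<.012)][:,2]))
for y in(-.2035,-.2005): print(proj("side",[[.588,y,.132],[.588,y,.1312]]), )
print("hole rim", proj("side",[[h[0],h[1]+d,.1312] for d in(-.014,0,.014)]))
E
```

```text
hole [ 0.58833085 -0.20377823]
near rail outer face y (exp -75): 201 -73.87073880455742
rail top z exp 24: 50 22.185322229306887
far rail inner exp 65: 51 65.77940493613882
board z exp 6 543 5.244708444795604
post face exp -7.5: 78 -6.654720128018699
pillar face exp -22: 23 -19.681149922104304
board z exp 16: 389 15.672279460571147
shoulder z exp 80: 109 [78.77523571 80.7466169 ]
z max of post 0.1320259880694019
[[381.46964686 237.44398782]
 [381.45344539 237.76723935]]
[[381.25838527 236.91334206]
 [381.24227855 237.23605848]]
hole rim [[382.61574141 240.32216272]
 [381.61726562 237.8133316 ]
 [380.63730159 235.35214887]]
```

Request:
send_rows(
  series=[0,0,0,0,0,-0.2,0,0,0,0,0,0,-0.4,0,0,0,0,0,0,-0.6,0,0,0,0,0,0,-0.75,0,0,0,0,0,0,-0.75,0],
)

```text
clock: 7.25
tool_pos: [0.5788, -0.1339, 0.1159]
ee_rot: [-0.061, 0.998, 0.001, -0.002]
ft_force: [-0.2, 0.4, -2.3]
finger_gap: 0.083
```

```bash
python3 - <<'E'
from look import *
s,M=st()
look("7",{"side":((335,205,425,310),7)})
E
```

```text
7.25 [ 0.5788 -0.1339  0.1159] F [-0.2  0.4 -2.3] M [0.05 0.05 0.01] gap 0.083 yaw 7.0 z [-0.0036  0.0016 -1.    ]
```

View pics/side7.png

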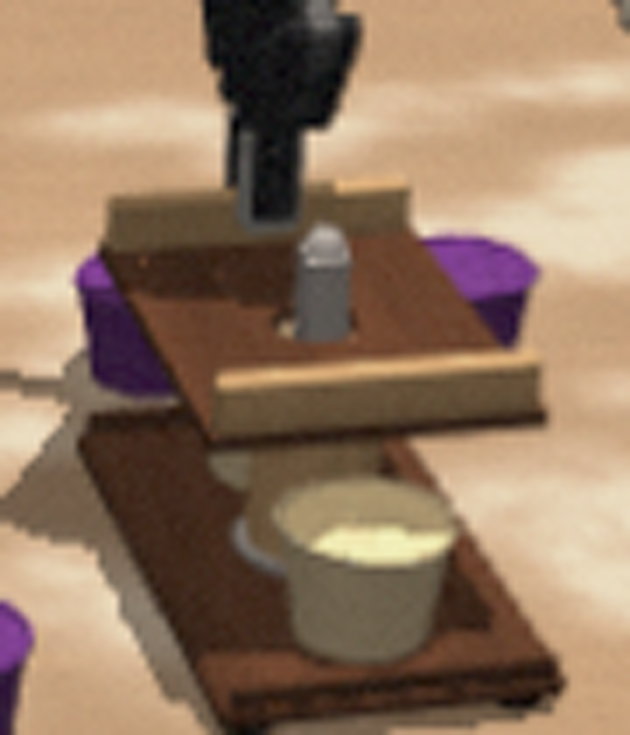

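Request:
send_rows(
  series=[0,0,0,0.02,0,0,0,0,0,0,0.02,0,-0.1,0,0,0,0,0.02,0,-0.2,0,0,0,0,0.02,0,-0.2,0,0,0,0,0.02,0,-0.2,0],
)

```text
clock: 7.72
tool_pos: [0.5807, -0.1343, 0.1099]
ee_rot: [-0.061, 0.998, 0.0, -0.0]
ft_force: [0.1, 0.6, -0.9]
finger_gap: 0.091
```

```bash
python3 - <<'E'
from look import *
s,M=st()
look("8",{"side":((335,205,425,310),7)})
E
```

```text
7.72 [ 0.5807 -0.1343  0.1099] F [ 0.1  0.6 -0.9] M [ 0.06 -0.02 -0.01] gap 0.091 yaw 7.0 z [-6.e-04  3.e-04 -1.e+00]
```

View pics/side8.png

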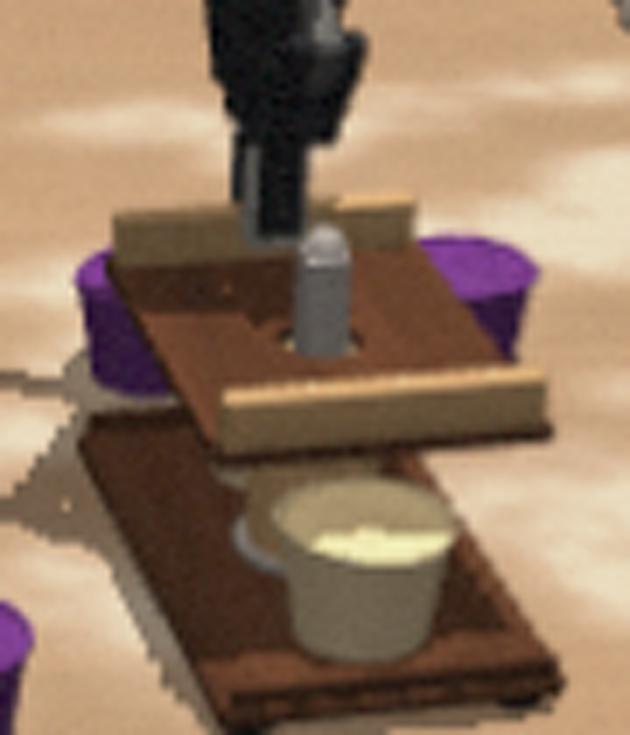

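Request:
send_rows(
  series=[0,0,0,0,0,-0.05,0,0,0,0,0,0,-0.1,0,0,0,0,0,0,-0.14,0,0,0,0,0,0,-0.14,0,0,0,0,0,0,-0.14,0],
)

```text
clock: 8.18
tool_pos: [0.5808, -0.1344, 0.1045]
ee_rot: [-0.061, 0.998, 0.0, -0.0]
ft_force: [-0.7, -0.7, -1.2]
finger_gap: 0.091
```

Request:
send_rows(
  series=[0,0,0,0,0,-0.02,0,0,0,0,0,0,-0.04,0,0,0,0,0,0,-0.04,0,0,0,0,0,0,-0.04,0],
)

```text
clock: 8.52
tool_pos: [0.581, -0.1345, 0.1032]
ee_rot: [-0.061, 0.998, -0.0, 0.0]
ft_force: [0.6, 0.4, -0.8]
finger_gap: 0.088
```

Request:
send_rows(
  series=[0,0,0,0,0,-0.02,0,0,0,0,0,0,-0.03,0,0,0,0,0,0,-0.03,0],
)

```text
clock: 8.77
tool_pos: [0.5812, -0.1343, 0.1025]
ee_rot: [-0.061, 0.998, -0.0, 0.0]
ft_force: [-1.0, 1.1, 4.1]
finger_gap: 0.088
```

```bash
python3 - <<'E'
from look import *
s,M=st()
look("9",{"side":((335,205,425,310),7)})
E
```

```text
8.77 [ 0.5812 -0.1343  0.1025] F [-1.   1.1  4.1] M [ 0.17  0.23 -0.06] gap 0.088 yaw 7.0 z [ 4.e-04 -0.e+00 -1.e+00]
```

View pics/side9.png

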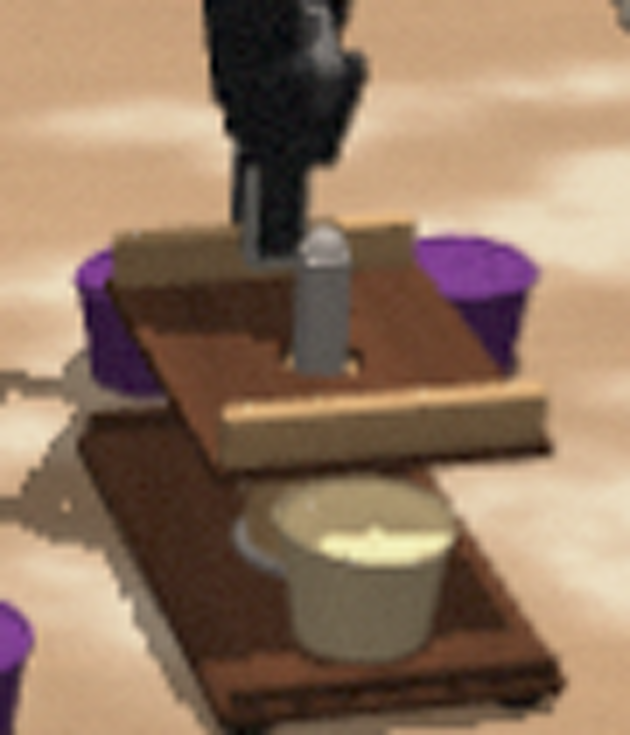

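Contact (about 5 N) came at the predicted height, with the post centred in the hole. Next I release.

Request:
send_rows(
  series=[0,0,0,0,0,0.01,0.1,0,0,0,0,0,0.01,0.16,0,0,0,0,0,0.01,0.22,0,0,0,0,0,0.01,0.28,0,0,0,0,0,0.01,0.32],
  newtons=40,
)

```text
clock: 9.23
tool_pos: [0.5808, -0.1345, 0.102]
ee_rot: [-0.061, 0.998, 0.0, -0.0]
ft_force: [0.7, -0.9, -0.3]
finger_gap: 0.315
```

Request:
send_rows(
  series=[0,0,0,0,0,0.1,0.34,0,0,0,0,0,0.3,0.34,0,0,0,0,0,0.7,0.34,0,0,0,0,0,1.2,0.34,0,0,0,0,0,1.7,0.34],
)

```text
clock: 9.65
tool_pos: [0.5808, -0.1344, 0.1714]
ee_rot: [-0.061, 0.998, 0.0, -0.0]
ft_force: [0.4, 0.2, -0.5]
finger_gap: 0.341
```

```bash
python3 - <<'E'
from look import *
s,M=st()
look("10",{"side":((335,185,425,310),6)})
E
```

```text
9.65 [ 0.5808 -0.1344  0.1714] F [ 0.4  0.2 -0.5] M [ 0.05 -0.   -0.01] gap 0.341 yaw 7.0 z [-3.e-04  1.e-04 -1.e+00]
```

View pics/side10.png

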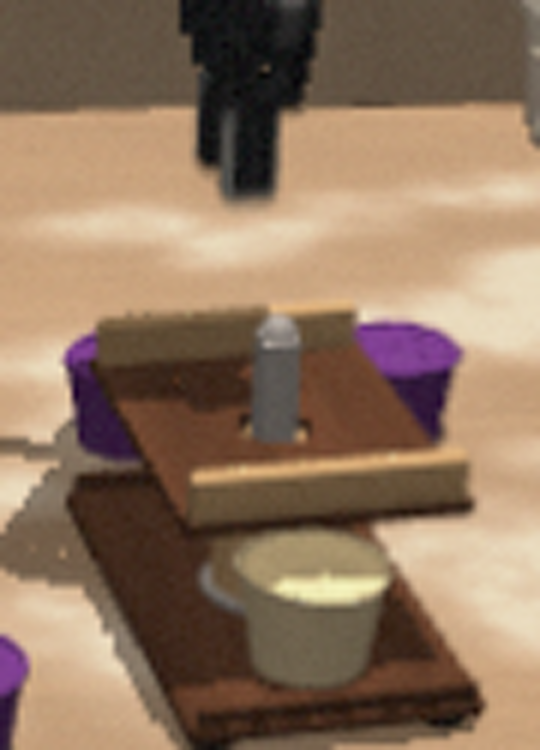

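Request:
send_rows(
  series=[0,0,0,0,0.4,0.6,0.34,0,0,0,0,1.2,1.0,0.34,0,0,0,0,2.2,1.0,0.34,0,0,0,0,3.2,1.0,0.34,0,0,0,0,4.2,1.0,0.34],
)

```text
clock: 10.12
tool_pos: [0.5811, 0.035, 0.2114]
ee_rot: [-0.061, 0.998, -0.0, 0.001]
ft_force: [0.4, 0.3, 0.7]
finger_gap: 0.342
```

Request:
send_rows(
  series=[0,0,0,0,0.9,0,0.34,0,0,0,0,1.8,0,0.34,0,0,0,0,2.2,0,0.34,0,0,0,0,2.2,0,0.34],
)

```text
clock: 10.45
tool_pos: [0.5806, 0.1249, 0.2107]
ee_rot: [-0.063, 0.998, 0.0, 0.0]
ft_force: [0.4, -1.0, 0.5]
finger_gap: 0.337
```

```bash
python3 - <<'E'
from traym import *
s,M=st()
its=items(((.5885,-.2036),7.0),((.5885,-.2036),7.0),.08)
look("11",{"top":((325,145,435,230),7),"side":((335,205,425,310),7)})
overlay("top",np.load("top11_p.npy"),(325,145,435,230),7,its[:1]+its[4:],"pics/top11o.png")
d=np.load("top11_d.npy"); tray(np.load("top11_p.npy"),d,.08,(335,150,435,230),.012)
P=cloud("top",d)[140:235,330:440].reshape(-1,3); a=P[(P[:,2]>.096)&(P[:,2]<.112)]
for q in(a[a[:,1]>-.16],a[a[:,1]<-.24]): print(len(q),cv2.minAreaRect((q[:,:2]*1000).astype(np.float32)),q.mean(0))
E
```

```text
10.45 [0.5806 0.1249 0.2107] F [ 0.4 -1.   0.5] M [ 0.01 -0.   -0.02] gap 0.337 yaw 7.26 z [ 7.e-04  7.e-04 -1.e+00]
board n 2354 slope [-0.0013438  -0.00333278] z 0.0863205212187582 at [ 0.58901092 -0.2051119   0.08631888]
196 ((580.7255859375, -134.41270446777344), (106.32188415527344, 11.013751983642578), 8.396224021911621) [ 0.58146072 -0.13423185  0.10363383]
225 ((597.0490112304688, -273.1429748535156), (104.77788543701172, 11.445802688598633), 6.753573417663574) [ 0.59709189 -0.27232475  0.10324426]
```

View pics/top11o.png

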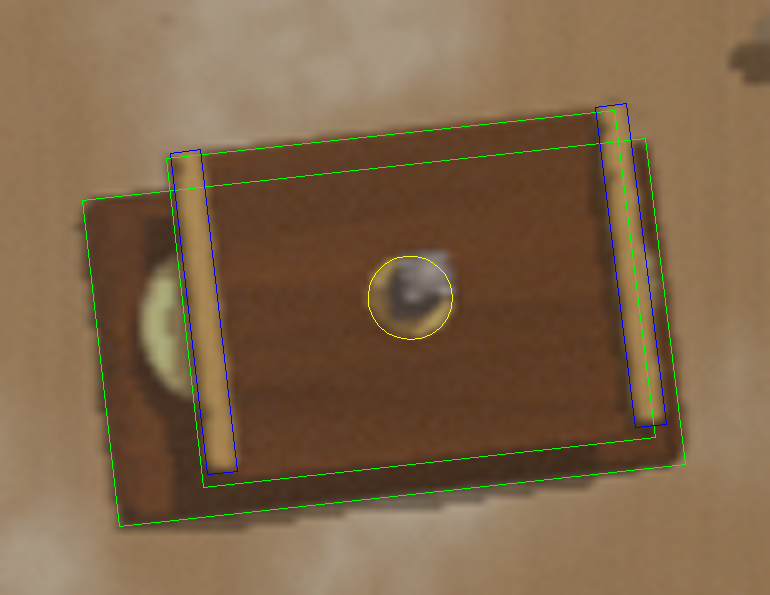

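View pics/top11.png

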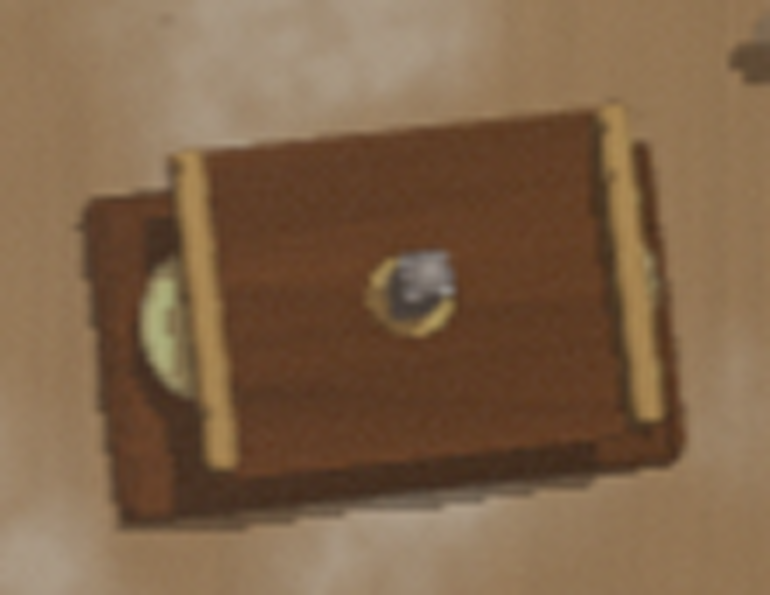

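Top view: the tray lies flat (slope about 0.003) at yaw 6.7° against the stand's 7°. The post shows centred in the hole, and both cups are in place. Next I move over the post.

Request:
send_rows(
  series=[0,0,0,0,-0.5,0,0.45,0,0,0,0.05,-1.3,0,0.45,0,0,0,0.1,-2.2,0,0.45,0,0,0,0.15,-3.1,0,0.45,0,0,0,0.2,-4.0,0,0.45],
)

```text
clock: 10.97
tool_pos: [0.5886, -0.0417, 0.2106]
ee_rot: [-0.06, 0.998, -0.0, 0.0]
ft_force: [0.5, -0.1, -0.6]
finger_gap: 0.451
```

Request:
send_rows(
  series=[0,0,0,0,-0.9,0,0.45,0,0,0,0,-1.8,0,0.45,0,0,0,0,-2.7,0,0.45,0,0,0,0,-3.5,0,0.45,0,0,0,0,-4.0,0,0.45],
)

```text
clock: 11.38
tool_pos: [0.5879, -0.2035, 0.2106]
ee_rot: [-0.059, 0.998, -0.001, 0.0]
ft_force: [0.2, -0.7, 0.6]
finger_gap: 0.449
```

Request:
send_rows(
  series=[0,0,0,0,-0.1,0,0.45,0,0,0,0,-0.1,0,0.45,0,0,0,0,-0.1,0,0.45],
)

```text
clock: 11.63
tool_pos: [0.5885, -0.2027, 0.2102]
ee_rot: [-0.06, 0.998, 0.0, -0.0]
ft_force: [-0.3, 0.1, -0.8]
finger_gap: 0.454
```

```bash
python3 - <<'E'
from look import *
st()
E
```

```text
11.63 [ 0.5885 -0.2027  0.2102] F [-0.3  0.1 -0.8] M [0.06 0.01 0.05] gap 0.454 yaw 6.93 z [-3.e-04  5.e-04 -1.e+00]
```

Request:
send_rows(
  series=[0,0,0,0.01,-0.02,-0.3,0.45,0,0,0,0.01,-0.02,-0.7,0.45,0,0,0,0.01,-0.02,-1.1,0.45,0,0,0,0.01,-0.02,-1.5,0.45,0,0,0,0.01,-0.02,-1.5,0.45],
)

```text
clock: 12.05
tool_pos: [0.587, -0.2006, 0.1455]
ee_rot: [-0.062, 0.998, 0.002, -0.003]
ft_force: [-0.6, 0.2, -1.0]
finger_gap: 0.451
```

```bash
python3 - <<'E'
from look import *
st()
look("12",{"side":((335,185,425,310),6)})
E
```

```text
12.05 [ 0.587  -0.2006  0.1455] F [-0.6  0.2 -1. ] M [ 0.02 -0.05  0.  ] gap 0.451 yaw 7.1 z [-0.0069  0.0039 -1.    ]
```

View pics/side12.png

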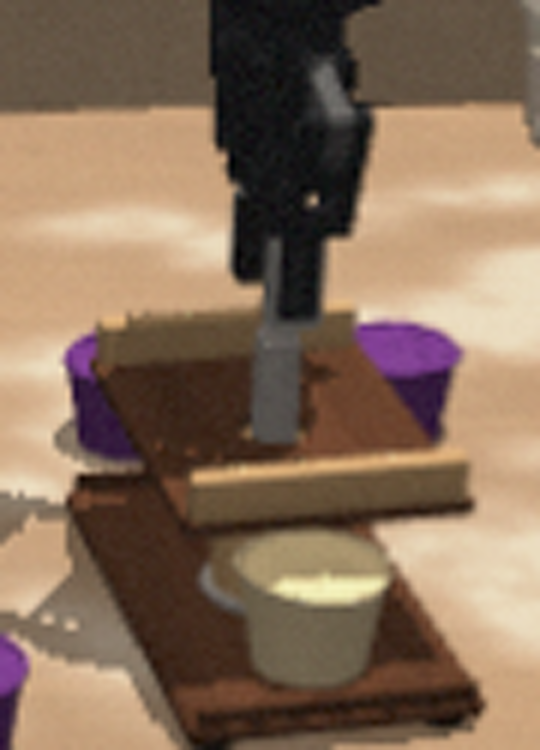

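Request:
send_rows(
  series=[0,0,0,0,0,0,0.45,0,0,0,0,0,-0.3,0.45,0,0,0,0,0,-0.6,0.45,0,0,0,0,0,-0.9,0.45,0,0,0,0,0,-1.05,0.45],
)

```text
clock: 12.52
tool_pos: [0.5882, -0.2026, 0.1057]
ee_rot: [-0.061, 0.998, 0.001, -0.001]
ft_force: [0.3, 1.0, -0.4]
finger_gap: 0.453
```

Request:
send_rows(
  series=[0,0,0,0,0,-0.1,0.45,0,0,0,0,0,-0.15,0.45,0,0,0,0,0,-0.15,0.45,0,0,0,0,0,-0.15,0.45],
)

```text
clock: 12.85
tool_pos: [0.5896, -0.2034, 0.1026]
ee_rot: [-0.061, 0.998, -0.0, 0.0]
ft_force: [0.0, 0.1, 0.1]
finger_gap: 0.448
```

```bash
python3 - <<'E'
from look import *
st()
look("13",{"side":((335,185,425,310),6)})
E
```

```text
12.85 [ 0.5896 -0.2034  0.1026] F [0.  0.1 0.1] M [0.05 0.04 0.04] gap 0.448 yaw 7.0 z [ 5.e-04 -3.e-04 -1.e+00]
```

View pics/side13.png

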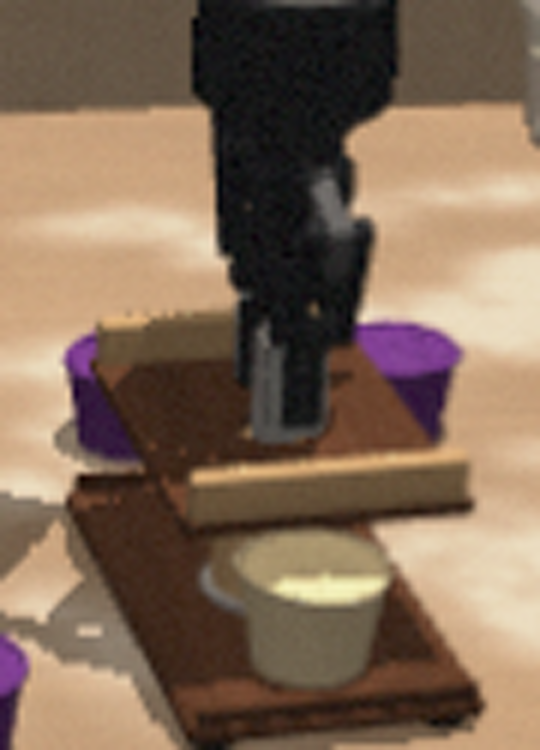

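Request:
send_rows(
  series=[0,0,0,0,0,0,0.35,0,0,0,0,0,0,0.28,0,0,0,0,0,0,0.22,0,0,0,0,0,0,0.18,0,0,0,0,0,0,0.12],
  newtons=30,
)

```text
clock: 13.32
tool_pos: [0.5896, -0.2035, 0.1026]
ee_rot: [-0.061, 0.998, -0.0, 0.0]
ft_force: [0.0, -1.3, 1.3]
finger_gap: 0.171
```

Request:
send_rows(
  series=[0,0,0,0,0,0,0,0,0,0,0,0,0,0,0,0,0,0,0,0,0,0,0,0,0,0,0,0],
  newtons=60,
)

```text
clock: 13.65
tool_pos: [0.5896, -0.2035, 0.1027]
ee_rot: [-0.061, 0.998, -0.0, 0.0]
ft_force: [-0.5, -2.0, 3.3]
finger_gap: 0.165
```

Request:
send_rows(
  series=[0,0,0,0,0,0,0,0,0,0,0,0,0,0,0,0,0,0,0,0,0],
  newtons=100,
)

```text
clock: 13.9
tool_pos: [0.5897, -0.2035, 0.1028]
ee_rot: [-0.061, 0.998, -0.0, 0.0]
ft_force: [-0.6, -1.8, 4.7]
finger_gap: 0.154
```

```bash
python3 - <<'E'
from look import *
st()
look("14",{"side":((335,185,425,310),6)})
E
```

```text
13.9 [ 0.5897 -0.2035  0.1028] F [-0.6 -1.8  4.7] M [-0.14  0.12  0.04] gap 0.154 yaw 7.0 z [ 8.e-04 -6.e-04 -1.e+00]
```

View pics/side14.png

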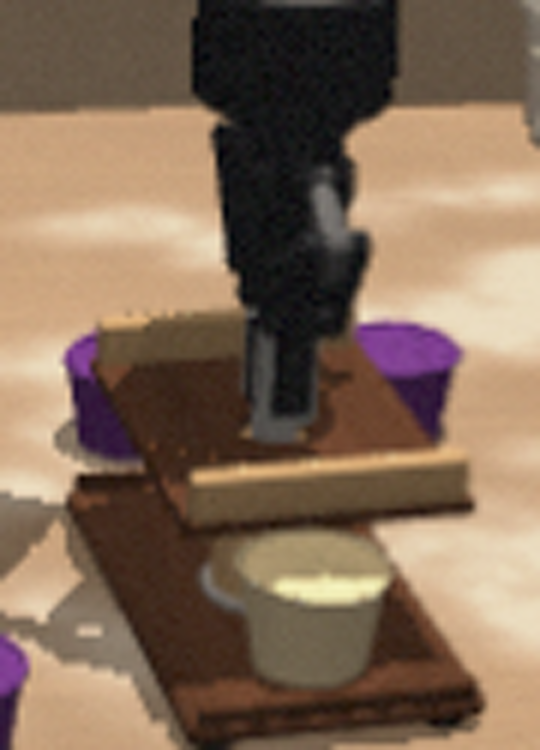

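Request:
send_rows(
  series=[0,0,0,0,0,0.03,0,0,0,0,0,0,0.08,0,0,0,0,0,0,0.15,0,0,0,0,0,0,0.23,0,0,0,0,0,0,0.31,0],
  newtons=100,
)

```text
clock: 14.37
tool_pos: [0.5884, -0.2025, 0.1136]
ee_rot: [-0.061, 0.998, 0.001, -0.001]
ft_force: [0.3, 0.1, -5.7]
finger_gap: 0.157
```

Request:
send_rows(
  series=[0,0,0,0,0,0.07,0,0,0,0,0,0,0.12,0,0,0,0,0,0,0.15,0,0,0,0,0,0,0.16,0,0,0,0,0,0,0.16,0],
)

```text
clock: 14.78
tool_pos: [0.5894, -0.2033, 0.1212]
ee_rot: [-0.061, 0.998, -0.0, 0.0]
ft_force: [0.1, -0.4, -5.9]
finger_gap: 0.161
```

```bash
python3 - <<'E'
from look import *
st()
look("15",{"side":((325,165,435,320),5)})
E
```

```text
14.78 [ 0.5894 -0.2033  0.1212] F [ 0.1 -0.4 -5.9] M [ 0.02 -0.    0.02] gap 0.161 yaw 7.0 z [ 2.e-04 -1.e-04 -1.e+00]
```

View pics/side15.png

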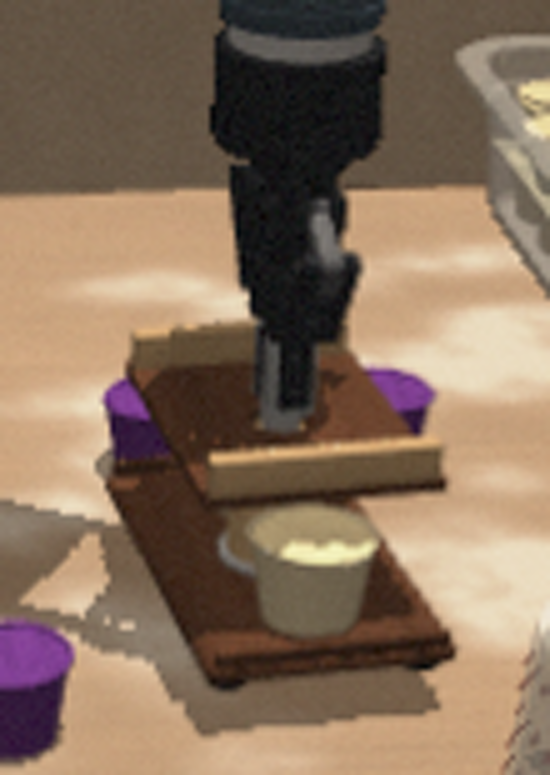

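It is lifted clear and level, with wrist moments near zero. I continue the lift slowly.

Request:
send_rows(
  series=[0,0,0,0,0,0.03,0,0,0,0,0,0,0.09,0,0,0,0,0,0,0.18,0,0,0,0,0,0,0.28,0,0,0,0,0,0,0.38,0],
)

```text
clock: 15.25
tool_pos: [0.5894, -0.2033, 0.1369]
ee_rot: [-0.061, 0.998, -0.0, 0.0]
ft_force: [-0.3, -0.6, -7.4]
finger_gap: 0.16
```

Request:
send_rows(
  series=[0,0,0,0,0,0.1,0,0,0,0,0,0,0.2,0,0,0,0,0,0,0.3,0,0,0,0,0,0,0.4,0,0,0,0,0,0,0.5,0],
)

```text
clock: 15.67
tool_pos: [0.5894, -0.2032, 0.1568]
ee_rot: [-0.061, 0.998, -0.0, 0.0]
ft_force: [-0.6, 0.2, -5.9]
finger_gap: 0.158
```

Request:
send_rows(
  series=[0,0,0,0,0,0.1,0,0,0,0,0,0,0.2,0,0,0,0,0,0,0.3,0,0,0,0,0,0,0.4,0,0,0,0,0,0,0.5,0],
)

```text
clock: 16.08
tool_pos: [0.5893, -0.2032, 0.1767]
ee_rot: [-0.061, 0.998, 0.0, -0.0]
ft_force: [0.9, -0.6, -6.0]
finger_gap: 0.156
```

Request:
send_rows(
  series=[0,0,0,0,0,0.1,0,0,0,0,0,0,0.2,0,0,0,0,0,0,0.3,0,0,0,0,0,0,0.4,0,0,0,0,0,0,0.5,0],
)

```text
clock: 16.5
tool_pos: [0.5894, -0.2032, 0.1967]
ee_rot: [-0.061, 0.998, -0.0, 0.0]
ft_force: [0.2, 0.4, -5.9]
finger_gap: 0.154
```

Request:
send_rows(
  series=[0,0,0,0,0,0.1,0,0,0,0,0,0,0.2,0,0,0,0,0,0,0.29,0,0,0,0,0,0,0.37,0,0,0,0,0,0,0.44,0],
)

```text
clock: 16.92
tool_pos: [0.5894, -0.2033, 0.2143]
ee_rot: [-0.061, 0.998, -0.0, 0.0]
ft_force: [-0.3, -0.1, -6.1]
finger_gap: 0.16
```

Request:
send_rows(
  series=[0,0,0,0,0,0.06,0,0,0,0,0,0,0.11,0,0,0,0,0,0,0.15,0,0,0,0,0,0,0.18,0,0,0,0,0,0,0.2,0],
)

```text
clock: 17.33
tool_pos: [0.5893, -0.2032, 0.222]
ee_rot: [-0.061, 0.998, 0.0, -0.0]
ft_force: [-0.2, -0.3, -6.6]
finger_gap: 0.156
```

Request:
send_rows(
  series=[0,0,0,0,0,0,0,0,0,0,0,0,0,0,0,0,0,0,0,0,0,0,0,0,0,0,0,0,0,0,0,0,0,0,0],
)

```text
clock: 17.75
tool_pos: [0.5893, -0.2032, 0.2217]
ee_rot: [-0.061, 0.998, 0.0, -0.0]
ft_force: [-0.3, 0.6, -7.2]
finger_gap: 0.158
```

```bash
python3 - <<'E'
from traym import *
s,M=st(); print(np.abs(s["joint_velocities"]).max())
look("16",{"side":((300,120,460,320),4),"top":((130,120,520,360),2)})
d=np.load("top16_d.npy"); C=cloud("side",np.load("side16_d.npy"))
P=C[150:320,330:440].reshape(-1,3); p=np.load("side16_p.npy")[150:320,330:440].reshape(-1,3).astype(int)
m=(p[:,0]<125)&(p[:,0]-p[:,2]>25)&(abs(P[:,0]-.588)<.06)&(abs(P[:,1]+.2)<.11)
for z in(.1355,.206):
    Q=P[m&(abs(P[:,2]-z)<.012)]
    for _ in range(4):
        A=np.c_[Q[:,:2]-Q[:,:2].mean(0),np.ones(len(Q))];k=np.linalg.lstsq(A,Q[:,2],rcond=None)[0];Q=Q[abs(Q[:,2]-A@k)<.005]
    print(z,len(Q),"slope",k[:2],"z",k[2])
E
```

```text
17.75 [ 0.5893 -0.2032  0.2217] F [-0.3  0.6 -7.2] M [-0.    0.03  0.01] gap 0.158 yaw 7.0 z [-3.e-04  1.e-04 -1.e+00]
0.002549194677053644
0.1355 899 slope [0.0042897  0.00147824] z 0.13509612216731698
0.206 761 slope [ 0.00323243 -0.01313918] z 0.2057950267693365
```

View pics/side16.png

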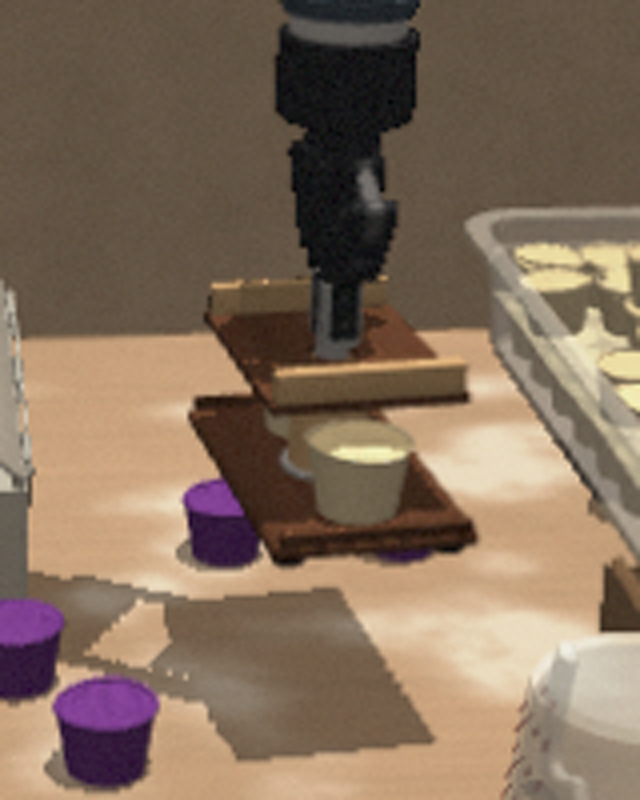

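View pics/top16.png

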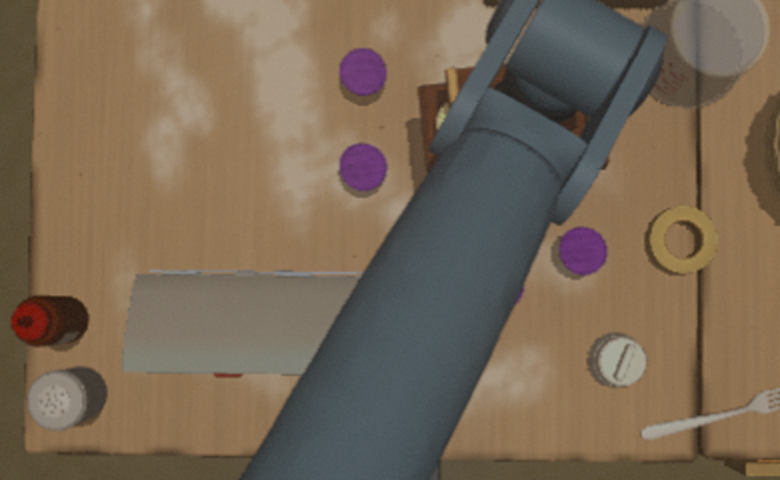

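The side view shows the stand level and about 119 mm up. Both cups are on the lower board, the tray is flat on the shoulder and the bystanders are untouched. I hand in.

```bash
python3 - <<'E'
from plant import manip
print(manip.hand_in())
E
```

```text
the job is handed in; nothing more can be done
None
```

The tray is on the stand, and the stand is held about 119 mm up, level and still, with both desserts standing on its lower board. I handed the job in at about 18 s; the hand-in reports no verdict.

**What I did:** I pinched the tray by its +y rail and lowered it over the post until it touched the shoulder with about 5 N. I let go while the stand was still on the worktop, then took the post about 31 mm above the shoulder (4 mm higher than the marked point) with 100 N and lifted slowly.

**Checks before lifting:** From above, the tray was flat (slope about 0.003), at yaw 6.7° against 7.0° for the board. The post showed through the hole, centred to about 1 mm.

**Checks at the end:**
- **Height and level:** The lower board's slope was 0.005 or less.
- **Load:** The wrist carried about 6–7 N with moments close to zero. Joint speeds were under 0.003 rad/s.
- **Desserts and other things:** Both cups are on the lower board. The timer, shaker, bottle and tape look undisturbed.

**Where readings disagreed:**
- **Side camera:** It placed the pillar about 1–2 mm farther towards +y than the top camera did. I put this down to calibration and centred the tray by eye through the hole.
- **Tray slope at the end:** The side depth gave 0.013 along y, with the gripper hiding part of the tray. I see no tilt in the picture.

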